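# Consolidate two part-filled parts trays and stack the empty

### The arm

A 7-joint arm with a two-finger parallel gripper is mounted at the origin on a cart in front of the work surface, level with it; the furniture and walls round the work are solid. World frame = base frame: x ahead of the robot, y to its left, z up, the work surface at z = 0. Lengths are in m, angles in rad, forces in N, time in s.
With the tool pointing down it reaches from about 0.35 to 0.9 m from the base axis. Payload 8.1 kg.
Tool frame: the origin (TCP) lies where the fingers leave the gripper's body, on its centre line; the fingertips stand 66 mm ahead of it and the grasp point (between the pads) lies 47 mm ahead of it; z points along the fingers, y is the direction in which the jaws open and shut (so a half turn about z gives the same grasp; the last joint's range is limited). The gripper opens to 92 mm and grips with 3 to 60 N. Pads are 19 mm wide; open, the fingers measure 130 mm over their backs; the gripper's body (75 mm by 190 mm) begins 47 mm behind the grasp point.
Start: joints at [1.149, 0.434, 0.025, 1.573, -0.012, 1.134, -0.075], TCP at [0.196, -0.594, 0.292] pointing down, gripper open.
Joint ranges: [-2.62, 2.62], [-0.44, 2.09], [-1.27, 1.32], [0.08, 2.57], [-1.32, 4.46], [0.12, 2], [-2.74, 2.74]. Speed limits (rad/s): [2.22, 2.22, 3.01, 3.01, 3.14, 3.14, 3.14].

### API

Orientations are given as a 3x3 rotation matrix whose columns are the frame's x, y, z axes.
In Python, from workcell import ctrl, viewer gives the robot as it stands. The module is installed in compiled form; this text tells all that it offers.
- The arm moves only by the shell command python3 -m crank 'ROWS'. ROWS is a JSON object of lists of equal length, an entry for each row: "claw": the closure, from -1 (fully open) to 1 (shut), so that 0 is half open; "linear": the shift along the tool's x, y, z in m, a list of three; "rot": the turn, a rotation vector about the tool's x, y, z in rad, a list of three. A call has 1 to 8 rows; each row shifts and turns the commanded pose from where the row before left it, along the tool's axes as they then stand; what a row does not reach is not made up. A row lasts 1/12 s, in which the tool goes at most 41.7 mm and 7.16 degrees, less where a joint would pass 70% of its speed; a pose out of reach is approached as far as the arm can. A call with a gripper value outside its range is refused whole. The fingers move at their own pace and stop on an object; the grip force is fixed at half the most. Time passes only in rows, so rows that do not move let the fingers close. It gives the time, the measured TCP pose, the force and the opening at its end, in the units of the state.
- ctrl.get_obs(): the state, without advancing time (a new reading comes with each control period).
- viewer.snapshot(name): name is "side" or "top"; returns the picture (420x560x3 uint8, red, green, blue); there is no depth.
- viewer.camera_params(name): a dict with "fx", "fy", "cx", "cy" (pixels), "cam_to_world" (4x4, takes a point from camera to world coordinates). Camera axes: x right, y down, z forward; pixel columns grow to the right and rows downward; lengths in m; the calibration is good to about 2 mm. A picture is of the moment at which its call begins. camera_params takes no time and is no camera call.
- ctrl.finish_job(): hands the job in, once; it reports no verdict.
The state is a dict: "clock": time; "q": joint angles; "qvel": joint speeds; "joint_efforts": joint torques, N m; "tcp_pos": TCP position; "orientation": TCP orientation; "force": force on the tool from outside, world axes, zero at the start; "wrist_torque": the same for the moment, N m; "gripper_width": finger opening in m.
Only numpy, scipy, OpenCV 4.12 (cv2) and the standard library are available. Lean on these libraries where they do the work, as an engineer would, in place of code of your own. Each camera call takes 0.05 s, during which the arm holds its last target.

### The job

Fill up the blue tray with the two aluminium pieces from the yellow tray, one to a cell and each lying flat on its cell's floor. Then stack the emptied yellow tray squarely on top of the pile of grey empties, right way up, so that its foot drops inside the rim of the tray below. Leave the blue tray and the pile standing where they are, and do not disturb the tin, drill box, spanner or caliper.

Things in the scene. Friction and masses are not known exactly. Their poses are not given: they have to be found in the camera images.
- blue_tray: blue parts tray, 44 (x) x 183 (y) x 14 mm high, open on top; origin at the centre of its underside, z up. Inside 38 x 177 mm, 3 mm walls; floor 5.5 mm, dividers' tops 10 mm, rim 14 mm above the underside. Three cells 38 x 57 mm at y = +60, 0, -60 mm. Loose, 0.16 kg. At the start one piece in the cell at y = -60 mm.
- yellow_tray: yellow parts tray, 44 (x) x 183 (y) x 14 mm high, open on top; origin at the centre of its underside, z up. Inside 38 x 177 mm, 3 mm walls; floor 5.5 mm, dividers' tops 10 mm, rim 14 mm above the underside. Three cells 38 x 57 mm at y = +60, 0, -60 mm. Below 3 mm height it narrows to a foot 32 x 171 mm. Loose, 0.11 to 0.22 kg. At the start pieces in the cells at y = +60 mm and 0.
- grey_tray_low: bottom tray of the pile of empties, on the bench: grey parts tray, 44 (x) x 183 (y) x 14 mm high, open on top; origin at the centre of its underside, z up. Inside 38 x 177 mm, 3 mm walls; floor 5.5 mm, dividers' tops 10 mm, rim 14 mm above the underside. Three cells 38 x 57 mm at y = +60, 0, -60 mm. 
- grey_tray_top: top tray of the pile: grey, empty, same shape and axes as the yellow tray, stacked on grey_tray_low. Stacked trays point the same way or a half turn round: the upper foot drops inside the lower walls with 3 mm play all round, its origin then 11 mm above the origin of the one below.
- blue_cell_1 (a point): centre of the floor of one cell of the blue tray (cell 38 mm wide along the tray's x, 57 mm along its y), at tray y = +60 mm; empty at the start.
- blue_cell_2 (a point): centre of the floor of one cell of the blue tray (cell 38 mm wide along the tray's x, 57 mm along its y), the middle one; empty at the start.
- blue_cell_3 (a point): centre of the floor of one cell of the blue tray (cell 38 mm wide along the tray's x, 57 mm along its y), at tray y = -60 mm; holds piece_1 at the start.
- piece_1: filed aluminium practice piece with drilled holes, 32 (x) x 48 (y) x 20 mm high, 75 g, origin at the centre of its underside, z up; starts in the blue tray, its y along the tray's y.
- piece_2: filed aluminium practice piece with drilled holes, 32 (x) x 48 (y) x 20 mm high, 75 g, origin at the centre of its underside, z up; starts in the yellow tray's cell at y = +60 mm, its y along the tray's y. Seated, its top stands 11.5 mm above the tray's rim.
- piece_3: filed aluminium practice piece with drilled holes, 32 (x) x 48 (y) x 20 mm high, 75 g, origin at the centre of its underside, z up; starts in the yellow tray's middle cell, otherwise like piece_2.
- paste_tin: bystander: round yellow and white tin, 71 mm diameter, 27 mm high, origin at the centre of its underside
- drill_box: bystander: closed green box, 99 x 155 x 35 mm, origin at the centre of its underside
- spanner: bystander: combination spanner lying flat, 179 mm long, 8 mm thick, origin at the centre of its underside
- caliper: bystander: steel vernier caliper lying flat, 216 mm long, 6 mm thick, origin at the centre of its underside

How it is judged:
By the outcome, as a careful person would: the job done as asked, in the order asked, and still so for the second after the job is handed in, with the robot touching nothing.
It also fails if it takes over 72 s, if anything falls off the work surface, if the arm or the gripper's body presses on something with over 40 N, if the wrist force passes 120 N, or if a joint passes its speed limit or range.

## Working session

There is one attempt and no reset: what is moved stays moved. The work goes in short steps, Python scripts to look and compute and a shell command to move; the robot and the scene stay as the last step left them, time stands still between calls to the robot, and variables do not carry over. Pictures are saved under pics/ and viewed, and the job is handed in when it is done.

```bash
ls; mkdir -p pics; python3 - <<'E'
from workcell import ctrl, viewer
import cv2, numpy as np
np.set_printoptions(precision=4,suppress=True)
o=ctrl.get_obs()
for k,v in o.items(): print(k,np.array(v))
for n in ("top","side"):
    p=viewer.camera_params(n); print(n,p)
    im=viewer.snapshot(n); np.save(f"pics/{n}0.npy",im); cv2.imwrite(f"pics/{n}0.png",im[:,:,::-1])
E
```

```text
pics
clock 0.0
q [ 1.1494  0.4352  0.025   1.5741 -0.0116  1.134  -0.0751]
qvel [-0.0005 -0.0008  0.0007 -0.0008 -0.0019  0.0007  0.001 ]
joint_efforts [ -0.0004 -66.7846   0.985  -31.4455  -0.0605   0.0428   0.0002]
tcp_pos [ 0.1957 -0.5931  0.2914]
orientation [[ 0.9496  0.3134 -0.0007]
 [ 0.3134 -0.9496  0.0015]
 [-0.0002 -0.0016 -1.    ]]
force [0.293  0.565  0.2983]
wrist_torque [ 0.0286  0.0099 -0.0251]
gripper_width 0.0921287792147784
top {'fx': 431.5427267692402, 'fy': 431.5427267692402, 'cx': 276.6364692515848, 'cy': 211.307091615123, 'cam_to_world': array([[-0.0217, -0.9922,  0.1228,  0.4745],
       [-0.9998,  0.021 , -0.0071,  0.0041],
       [ 0.0045, -0.1229, -0.9924,  1.1014],
       [ 0.    ,  0.    ,  0.    ,  1.    ]])}
side {'fx': 422.39664713676035, 'fy': 422.39664713676035, 'cx': 284.5134179664915, 'cy': 207.54031617537086, 'cam_to_world': array([[-0.8566, -0.2436,  0.455 ,  0.067 ],
       [-0.516 ,  0.4027, -0.756 ,  0.916 ],
       [ 0.0009, -0.8824, -0.4706,  0.6365],
       [ 0.    ,  0.    ,  0.    ,  1.    ]])}
```

View pics/top0.png

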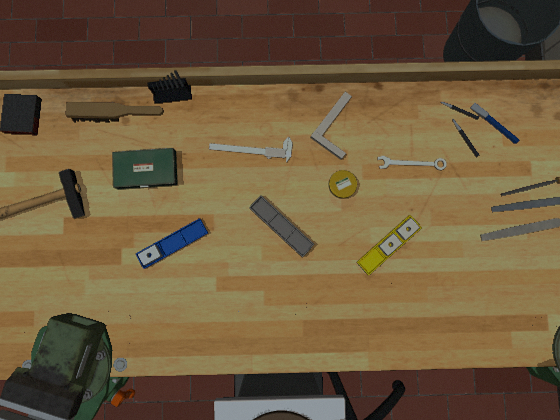

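View pics/side0.png

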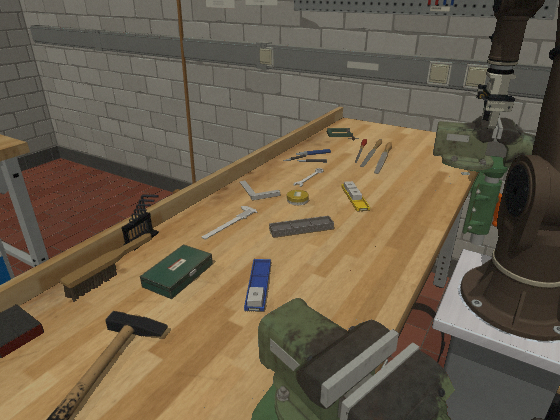

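```bash
python3 - <<'E'
import cv2, numpy as np
im=np.load("pics/top0.npy")[:,:,::-1]
def crop(n,x0,y0,w,h,s):
    c=cv2.resize(im[y0:y0+h,x0:x0+w],None,fx=s,fy=s,interpolation=cv2.INTER_CUBIC)
    for i in range(0,w,10):
        cv2.putText(c,str(x0+i),(i*s,8),0,0.3,(0,0,0),1); cv2.line(c,(i*s,10),(i*s,14),(0,0,0),1)
    for i in range(0,h,10):
        cv2.putText(c,str(y0+i),(0,i*s+4),0,0.3,(0,0,0),1); cv2.line(c,(20,i*s),(26,i*s),(0,0,0),1)
    cv2.imwrite(f"pics/{n}.png",c)
crop("c_blue",130,212,84,62,9)
crop("c_grey",243,190,78,70,8)
crop("c_yel",350,208,78,70,8)
E
```

```text
(no output)
```

View pics/c_blue.png

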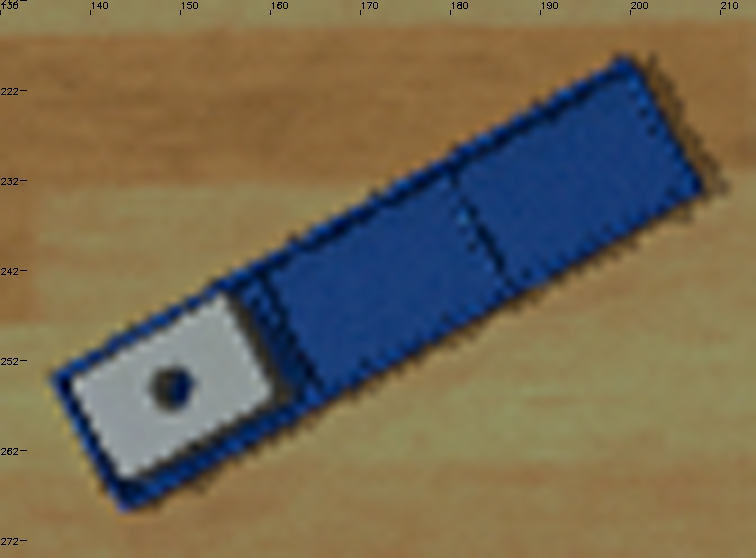

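View pics/c_grey.png

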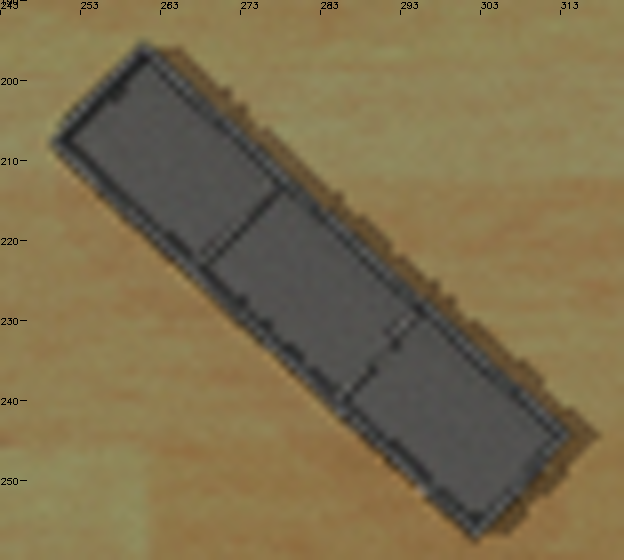

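View pics/c_yel.png

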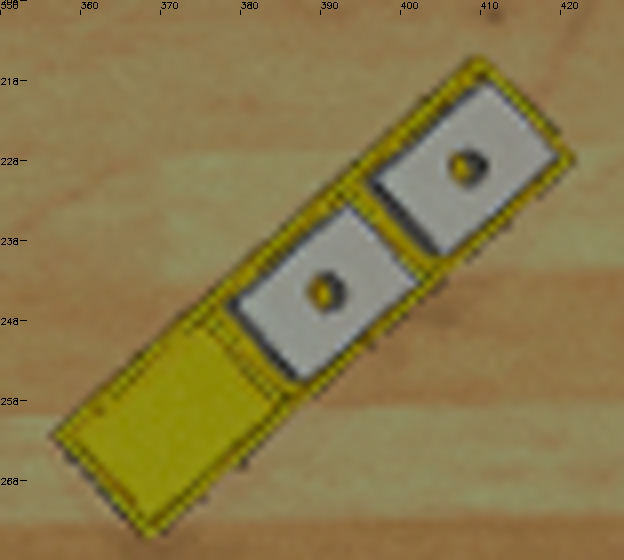

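```bash
cat > h.py <<'E'
import numpy as np, cv2
from workcell import ctrl, viewer
from scipy.optimize import least_squares
np.set_printoptions(precision=4,suppress=True)
def proj(n,P):
    p=viewer.camera_params(n); T=np.linalg.inv(np.array(p["cam_to_world"]))
    P=np.atleast_2d(P); c=P@T[:3,:3].T+T[:3,3]
    return np.c_[p["fx"]*c[:,0]/c[:,2]+p["cx"], p["fy"]*c[:,1]/c[:,2]+p["cy"]]
def ray(n,uv,z):
    p=viewer.camera_params(n); T=np.array(p["cam_to_world"])
    uv=np.atleast_2d(uv).astype(float)
    d=np.c_[(uv[:,0]-p["cx"])/p["fx"],(uv[:,1]-p["cy"])/p["fy"],np.ones(len(uv))]@T[:3,:3].T
    o=T[:3,3]; t=(z-o[2])/d[:,2]
    return o+d*t[:,None]
def rect(pose,w,l,z,cy=0,cx=0):
    x,y,a=pose; c,s=np.cos(a),np.sin(a)
    L=np.array([[-w/2,-l/2],[w/2,-l/2],[w/2,l/2],[-w/2,l/2]])+[cx,cy]
    return np.c_[x+L[:,0]*c-L[:,1]*s, y+L[:,0]*s+L[:,1]*c, np.full(4,z)]
def crop(im,n,x0,y0,w,h,s,polys=()):
    c=cv2.resize(np.ascontiguousarray(im[y0:y0+h,x0:x0+w,::-1]),None,fx=s,fy=s,interpolation=cv2.INTER_CUBIC)
    for p,col in polys:
        q=np.round(((p-[x0,y0]+0.5)*s-0.5)*8).astype(np.int32)
        cv2.polylines(c,[q],True,col,1,cv2.LINE_AA,3)
    for i in range(0,w,10):
        cv2.putText(c,str(x0+i),(i*s,8),0,0.3,(0,0,0),1); cv2.line(c,(i*s,10),(i*s,14),(0,0,0),1)
    for i in range(0,h,10):
        cv2.putText(c,str(y0+i),(0,i*s+4),0,0.3,(0,0,0),1); cv2.line(c,(20,i*s),(26,i*s),(0,0,0),1)
    cv2.imwrite(f"pics/{n}.png",c)
def fit(cam,uv,w,l,z,guess,mode=None):
    f=lambda p:(proj(cam,rect(p,w,l,z))-uv).ravel()
    r=least_squares(f,guess); return r.x, r.fun.reshape(-1,2)
E
cat > m.py <<'E'
from h import *
im=np.load("pics/top0.npy")
def px(x0,y0,s,L): return np.array(L)/s-0.5+[x0,y0]+0.5/s
B=px(130,212,9,[(55,378),(127,508),(705,190),(628,60)])
G=px(243,190,8,[(55,140),(145,45),(568,433),(475,537)])
Y=px(350,208,8,[(478,60),(572,158),(150,535),(55,435)])
for nm,uv,z in (("B",B,.014),("G",G,.025),("Y",Y,.014)):
    W=ray("top",uv,z); print(nm,W[:,:2].ravel())
    print(" sides",[round(float(np.linalg.norm(W[i]-W[(i+1)%4])*1000),1) for i in range(4)], W.mean(0))
    m=W.mean(0); d=(W[2]+W[3]-W[0]-W[1])/2; a=np.arctan2(d[1],d[0])-np.pi/2; print(" long dir",np.degrees(np.arctan2(d[1],d[0])))
    # order for rect(): y- end first
    f=lambda p:(proj("top",rect(p,.044,.183,z))[[0,1,2,3]]-best).ravel()
    res=None
    for perm in ([0,1,2,3],[1,0,3,2]):
        best=uv[perm]; r=least_squares(f,[m[0],m[1],a])
        if res is None or r.cost<res.cost: res=r
    print(" fit",res.x,np.degrees(res.x[2]),"res",res.fun)
E
python3 m.py
```

```text
B [0.5099 0.3517 0.4736 0.3312 0.5585 0.1709 0.5956 0.1924]
 sides [41.8, 181.4, 42.9, 180.9] [0.5344 0.2616 0.014 ]
 long dir -61.91549081701341
 fit [ 0.5344  0.2615 -2.6499] -151.82522410185248 res [-0.3332 -0.2667 -0.2749  0.7214  0.1525  0.0939  0.4634 -0.5764]
G [ 0.6199  0.0646  0.6496  0.0358  0.5245 -0.0938  0.4929 -0.0639]
 sides [41.3, 180.1, 43.5, 180.7] [ 0.5717 -0.0143  0.025 ]
 long dir -134.324818080219
 fit [ 0.5718 -0.0143 -3.9148] -224.30030144106016 res [-0.0229 -0.7246 -0.7737  0.0136  0.2257  0.3256  0.563   0.3495]
Y [ 0.5923 -0.3403  0.5605 -0.3682  0.4455 -0.229   0.4771 -0.2007]
 sides [42.3, 180.6, 42.4, 181.0] [ 0.5188 -0.2846  0.014 ]
 long dir 129.54734286668162
 fit [ 0.5189 -0.2846  0.692 ] 39.648565536927244 res [ 0.3294  0.0667  0.2178 -0.7413 -0.2491 -0.1385 -0.2898  0.7801]
```

```bash
cat > ov.py <<'E'
from h import *
im=np.load("pics/top0.npy"); sd=np.load("pics/side0.npy")
B=[.5344,.2615,np.radians(-151.83)]; G=[.5718,-.0143,np.radians(-224.3)]; Y=[.5189,-.2846,np.radians(-140.35)]
def tray(cam,p,z0):
    c=[(proj(cam,rect(p,.044,.183,z0+.014)),(0,0,255)),(proj(cam,rect(p,.044,.183,z0+.0 if z0==0 else 0)),(255,0,255))]
    for cy in(.06,0,-.06): c.append((proj(cam,rect(p,.038,.057,z0+.0055,cy)),(0,255,0)))
    return c
pc=lambda cam,p,cy:[(proj(cam,rect(p,.032,.048,.0255,cy)),(255,0,0))]
for cam,i,bx in (("top",im,[(130,212,84,62,9),(243,190,78,70,8),(350,208,78,70,8)]),("side",sd,[(235,250,50,66,9),(262,208,80,36,9),(336,174,40,42,14)])):
    crop(i,cam+"_ovB",*bx[0],tray(cam,B,0)+pc(cam,B,-.06))
    crop(i,cam+"_ovG",*bx[1],tray(cam,G,.011))
    crop(i,cam+"_ovY",*bx[2],tray(cam,Y,0)+pc(cam,Y,0)+pc(cam,Y,.06))
for n in "BGY":
    a=cv2.imread(f"pics/top_ov{n}.png");b=cv2.imread(f"pics/side_ov{n}.png")
    print(a.shape,b.shape)
E
python3 ov.py
```

```text
(558, 756, 3) (594, 450, 3)
(560, 624, 3) (324, 720, 3)
(560, 624, 3) (588, 560, 3)
```

View pics/top_ovB.png

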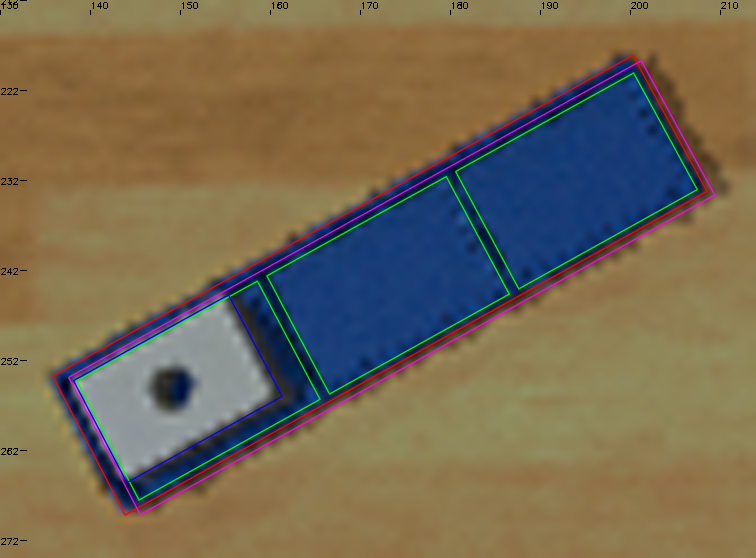

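View pics/top_ovG.png

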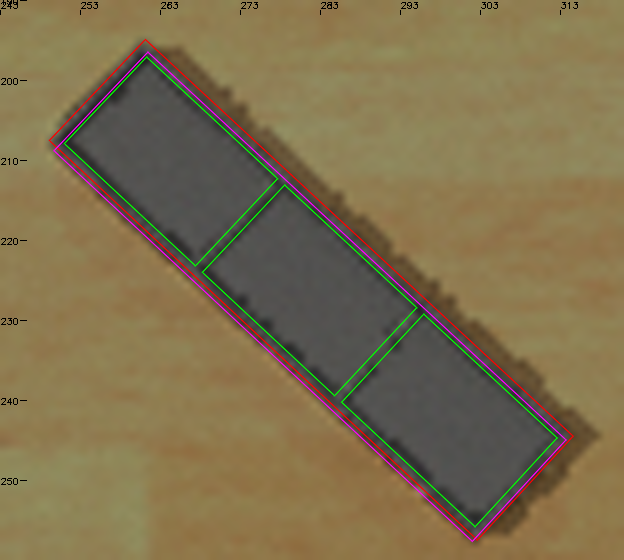

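View pics/top_ovY.png

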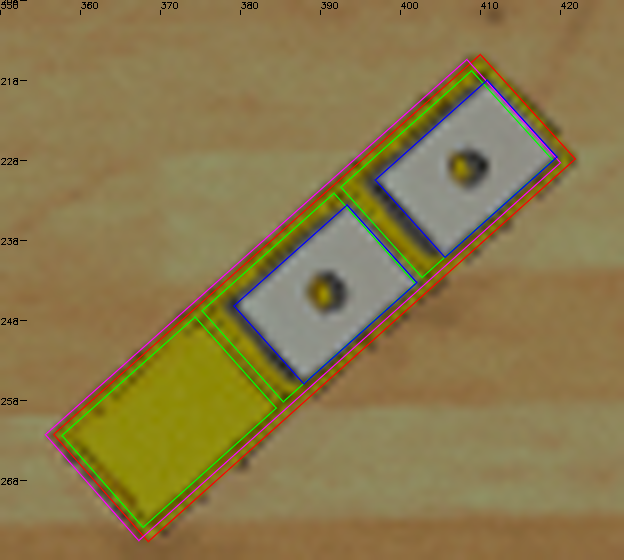

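View pics/side_ovG.png

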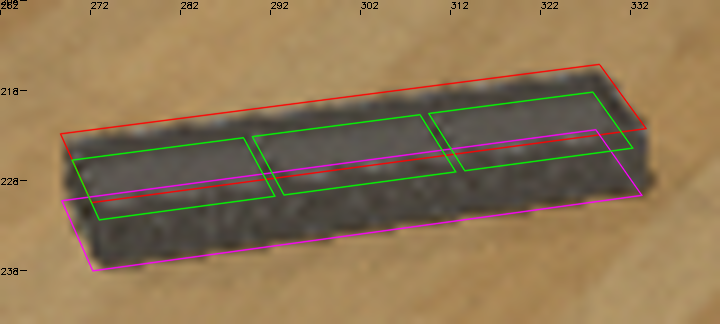

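View pics/side_ovB.png

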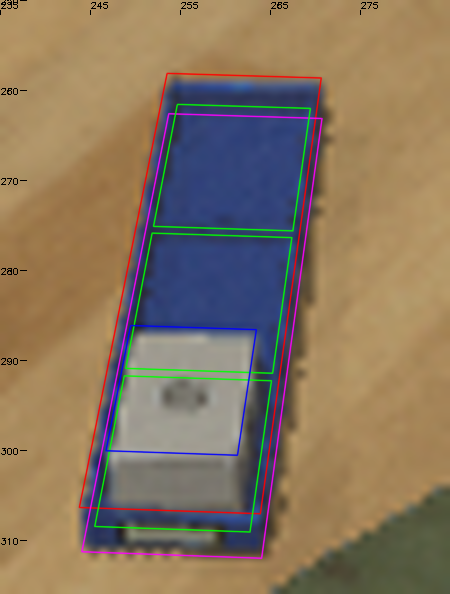

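View pics/side_ovY.png

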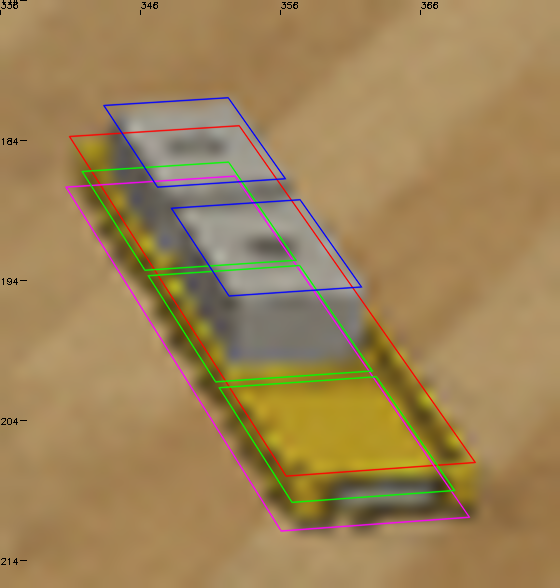

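```bash
cat >> h.py <<'E'
Bp=[.5344,.2615,np.radians(-151.83)]; Gp=[.5718,-.0143,np.radians(-224.3)]; Yp=[.5189,-.2846,np.radians(-140.35)]
def at(p,cy,cx=0):
    return np.array([p[0]+cx*np.cos(p[2])-cy*np.sin(p[2]),p[1]+cx*np.sin(p[2])+cy*np.cos(p[2])])
def to(x,y,z,yaw_y_deg):
    "delta to go: tool axes"
    o=ctrl.get_obs(); R=np.array(o["orientation"]); p=np.array(o["tcp_pos"])
    d=R.T@(np.array([x,y,z])-p)
    a=np.radians(yaw_y_deg); Y=np.array([np.cos(a),np.sin(a),0]); Z=np.array([0,0,-1.]); Rt=np.c_[np.cross(Y,Z),Y,Z]
    from scipy.spatial.transform import Rotation as S
    r=S.from_matrix(R.T@Rt).as_rotvec()
    print("t",round(o["clock"],2),"pos",p,"q",np.array(o["q"]),"F",np.array(o["force"]),"w",round(o["gripper_width"],4)); print("lin",d,"rot",r,"deg",np.degrees(r))
    return Rt.T@(np.array([x,y,z])-p)
E
python3 - <<'E'
from h import *
u=np.array([[467,165],[326,292]])/8-.5+[350,208]+.5/8
print("holes",ray("top",u,.0255)); print(at(Yp,.06),at(Yp,0))
to(*at(Yp,.06),.14,39.65)
E
python3 -m crank '{"claw":[-1,-1,-1,-1,-1,-1,-1,-1],"linear":[[0.03,-0.009,-0.01],[0.035,-0.011,-0.01],[0.035,-0.011,0],[0.035,-0.011,0],[0.035,-0.011,0],[0.035,-0.011,0.01],[0.035,-0.011,0.01],[0.035,-0.011,0.01]],"rot":[[0,0,0],[0,0,0],[0,0,0],[0,0,0],[0,0,0],[0,0,0],[0,0,0],[0,0,0]]}'
```

```text
holes [[ 0.5581 -0.3313  0.0255]
 [ 0.5194 -0.2849  0.0255]]
[ 0.5572 -0.3308] [ 0.5189 -0.2846]
t 0.1 pos [ 0.1957 -0.5932  0.2916] q [ 1.1494  0.4351  0.025   1.574  -0.0116  1.134  -0.0751] F [ 0.4653 -0.6033 -0.1807] w 0.0919
lin [ 0.4255 -0.1357  0.1517] rot [-0.001  -0.0012 -1.9441] deg [  -0.0581   -0.0697 -111.3877]
clock: 0.77
tcp_pos: [0.4312, -0.4244, 0.2818]
orientation: [[0.95, 0.313, -0.0], [0.313, -0.95, -0.0], [-0.0, -0.0, -1.0]]
force: [0.9, -0.7, 0.0]
gripper_width: 0.0919
```

Hole centres agree with the tray fit within 1 mm. Now rotate and go on.

```bash
python3 -m crank '{"claw":[-1,-1,-1,-1,-1,-1,-1,-1],"linear":[[0,0,0.01],[0,0,0.01],[0,0,0.01],[0,0,0.01],[0,0,0.01],[0,0,0.01],[0,0,0.01],[0,0,0.01]],"rot":[[0,0,-0.12],[0,0,-0.12],[0,0,-0.12],[0,0,-0.12],[0,0,-0.12],[0,0,-0.12],[0,0,-0.12],[0,0,-0.12]]}'
python3 -m crank '{"claw":[-1,-1,-1,-1,-1,-1,-1,-1],"linear":[[0,0,0.005],[0,0,0.005],[0,0,0.005],[0,0,0.005],[0,0,0.005],[0,0,0.005],[0,0,0.005],[0,0,0.005]],"rot":[[0,0,-0.12],[0,0,-0.12],[0,0,-0.12],[0,0,-0.12],[0,0,-0.12],[0,0,-0.12],[0,0,-0.12],[0,0,-0.12]]}'
python3 - <<'E'
from h import *
to(*at(Yp,.06),.12,39.65)
E
```

```text
clock: 1.43
tcp_pos: [0.4299, -0.4255, 0.2014]
orientation: [[0.282, 0.959, -0.0], [0.959, -0.282, 0.0], [0.0, -0.001, -1.0]]
force: [1.2, 1.2, -0.7]
gripper_width: 0.0917
clock: 2.1
tcp_pos: [0.4298, -0.4256, 0.1616]
orientation: [[-0.624, 0.781, -0.001], [0.781, 0.624, 0.0], [0.001, -0.0, -1.0]]
force: [0.0, -0.2, -0.2]
gripper_width: 0.0918
t 2.1 pos [ 0.4298 -0.4256  0.1616] q [ 1.0359  0.5916 -0.5048  1.7348  0.3496  0.9065  1.0583] F [ 0.0118 -0.2392 -0.1627] w 0.0918
lin [-0.0054  0.1587  0.0416] rot [-0.0001 -0.0007 -0.0183] deg [-0.0078 -0.0411 -1.0464]
```

```bash
python3 -m crank '{"claw":[-1,-1,-1,-1,-1,-1,-1],"linear":[[-0.001,0.032,0],[-0.001,0.032,0.01],[-0.001,0.032,0.01],[-0.001,0.032,0.01],[-0.001,0.031,0.01],[0,0,0],[0,0,0]],"rot":[[0,0,-0.018],[0,0,0],[0,0,0],[0,0,0],[0,0,0],[0,0,0],[0,0,0]]}'
python3 - <<'E'
from h import *
d=to(*at(Yp,.06),.082,39.65)
im=viewer.snapshot("side"); 
o=ctrl.get_obs();R=np.array(o["orientation"]);p=np.array(o["tcp_pos"])
tip=p+R[:,2]*.066
L=[(proj("side",np.array([tip+R[:,0]*a+R[:,1]*s*.046 for a in(-.0095,.0095)])),(0,0,255)) for s in(-1,1)]
L.append((proj("side",rect(Yp,.032,.048,.0255,.06)),(255,0,0)))
crop(im,"s1",310,120,90,100,6,L)
im=viewer.snapshot("top"); cv2.imwrite("pics/t1.png",im[:,:,::-1])
E
```

```text
clock: 2.68
tcp_pos: [0.5578, -0.3267, 0.1212]
orientation: [[-0.637, 0.771, -0.001], [0.771, 0.637, 0.002], [0.002, 0.001, -1.0]]
force: [-0.6, -0.3, 0.8]
gripper_width: 0.0915
t 2.68 pos [ 0.5578 -0.3267  0.1212] q [ 0.7571  0.6946 -0.48    1.6549  0.3882  0.8899  0.8142] F [-0.5641 -0.2515  0.8216] w 0.0915
lin [-0.0029 -0.0032  0.0392] rot [ 0.0007 -0.002  -0.002 ] deg [ 0.0375 -0.1153 -0.1146]
```

View pics/s1.png

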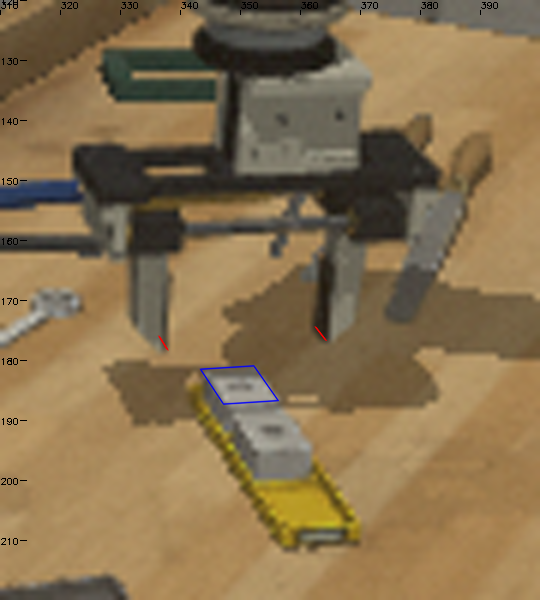

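```bash
python3 -m crank '{"claw":[-1,-1,-1,-1,-1],"linear":[[-0.003,-0.003,0.015],[0,0,0.015],[0,0,0.009],[0,0,0],[0,0,0]],"rot":[[0,0,-0.002],[0,0,0],[0,0,0],[0,0,0],[0,0,0]]}'
python3 - <<'E'
from h import *
d=to(*at(Yp,.06),.082,39.65)
im=viewer.snapshot("side"); np.save("pics/s2.npy",im)
o=ctrl.get_obs();R=np.array(o["orientation"]);p=np.array(o["tcp_pos"])
tip=p+R[:,2]*.066; w=o["gripper_width"]/2
L=[(proj("side",np.array([tip+R[:,0]*a+R[:,1]*s*b for a,b in((-.0095,w),(.0095,w),(.0095,.065),(-.0095,.065))])),(0,0,255)) for s in(-1,1)]
L.append((proj("side",rect(Yp,.032,.048,.0255,.06)),(255,0,0)))
L.append((proj("side",rect(Yp,.044,.183,.014)),(0,255,0)))
crop(im,"s2",326,160,50,54,11,L)
E
```

```text
clock: 3.2
tcp_pos: [0.5553, -0.3341, 0.0826]
orientation: [[-0.634, 0.773, -0.001], [0.773, 0.634, 0.0], [0.001, -0.001, -1.0]]
force: [0.7, 0.6, -0.1]
gripper_width: 0.0919
t 3.2 pos [ 0.5553 -0.3341  0.0826] q [ 0.7528  0.7422 -0.4568  1.6741  0.418   0.8253  0.7992] F [ 0.699   0.6289 -0.1022] w 0.0919
lin [0.0013 0.0036 0.0006] rot [-0.0008 -0.0012 -0.0051] deg [-0.0448 -0.0696 -0.2935]
```

View pics/s2.png

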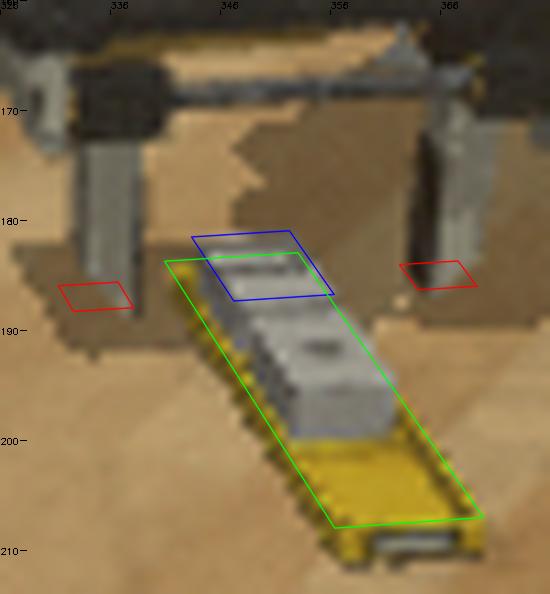

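```bash
python3 -m crank '{"claw":[-1,-1],"linear":[[0,0,0],[0,0,0]],"rot":[[0,0,0],[0,0,0]]}'
python3 - <<'E'
from h import *
d=to(*at(Yp,.06),.082,39.65)
E
```

```text
clock: 3.42
tcp_pos: [0.5566, -0.3338, 0.0841]
orientation: [[-0.635, 0.773, 0.001], [0.773, 0.635, -0.001], [-0.001, 0.001, -1.0]]
force: [-0.1, 0.1, -0.0]
gripper_width: 0.0918
t 3.42 pos [ 0.5566 -0.3338  0.0841] q [ 0.7521  0.7406 -0.4576  1.6729  0.4179  0.8253  0.7991] F [-0.0753  0.1484 -0.0103] w 0.0918
lin [0.0019 0.0023 0.0021] rot [ 0.0005  0.0012 -0.0042] deg [ 0.0308  0.0708 -0.2401]
```

```bash
python3 -m crank '{"claw":[-1,-1,-1,-1],"linear":[[0.002,0.002,0.002],[0,0,0],[0,0,0],[0,0,0]],"rot":[[0,0,-0.004],[0,0,0],[0,0,0],[0,0,0]]}'
python3 - <<'E'
from h import *
d=to(*at(Yp,.06),.082,39.65)
E
```

```text
clock: 3.75
tcp_pos: [0.5565, -0.3306, 0.0813]
orientation: [[-0.638, 0.77, 0.0], [0.77, 0.638, -0.0], [-0.0, -0.0, -1.0]]
force: [0.9, -0.2, -0.1]
gripper_width: 0.0921
t 3.75 pos [ 0.5565 -0.3306  0.0813] q [ 0.7478  0.7426 -0.4571  1.6779  0.4205  0.8202  0.7964] F [ 0.8919 -0.2495 -0.1382] w 0.0921
lin [-0.0006  0.0004 -0.0007] rot [-0.      0.0001  0.0001] deg [-0.002   0.0041  0.0076]
```

Good. Close.

```bash
python3 -m crank '{"claw":[1,1,1,1,1,1,1,1],"linear":[[0,0,0],[0,0,0],[0,0,0],[0,0,0],[0,0,0],[0,0,0],[0,0,0],[0,0,0]],"rot":[[0,0,0],[0,0,0],[0,0,0],[0,0,0],[0,0,0],[0,0,0],[0,0,0],[0,0,0]]}'
python3 - <<'E'
from h import *
d=to(*at(Yp,.06),.082,39.65)
im=viewer.snapshot("side"); np.save("pics/s3.npy",im)
crop(im,"s3",326,160,50,54,11)
E
```

```text
clock: 4.42
tcp_pos: [0.5565, -0.3307, 0.0812]
orientation: [[-0.638, 0.77, -0.0], [0.77, 0.638, -0.0], [-0.0, -0.0, -1.0]]
force: [0.4, -0.2, 0.1]
gripper_width: 0.0431
t 4.42 pos [ 0.5565 -0.3307  0.0812] q [ 0.748   0.7428 -0.457   1.6778  0.4205  0.8201  0.7963] F [ 0.3981 -0.173   0.1426] w 0.0431
lin [-0.0005  0.0005 -0.0008] rot [-0.      0.     -0.0002] deg [-0.0012  0.0013 -0.0089]
```

View pics/s3.png

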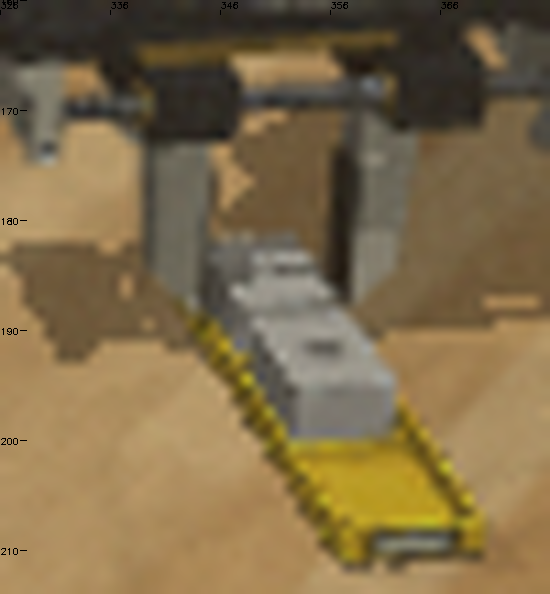

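```bash
python3 -m crank '{"claw":[1,1,1,1,1],"linear":[[0,0,0],[0,0,0],[0,0,0],[0,0,0],[0,0,0]],"rot":[[0,0,0],[0,0,0],[0,0,0],[0,0,0],[0,0,0]]}'
python3 - <<'E'
from h import *
d=to(*at(Yp,.06),.082,39.65)
im=viewer.snapshot("side"); np.save("pics/s4.npy",im)
crop(im,"s4",326,160,50,54,11,[(proj("side",rect(Yp,.044,.183,.014))+[1,1],(0,255,0))])
E
```

```text
clock: 4.88
tcp_pos: [0.5564, -0.3308, 0.0812]
orientation: [[-0.638, 0.77, -0.0], [0.77, 0.638, -0.0], [-0.0, -0.0, -1.0]]
force: [-0.5, -0.8, -0.3]
gripper_width: 0.0319
t 4.88 pos [ 0.5564 -0.3308  0.0812] q [ 0.748   0.7428 -0.457   1.6779  0.4205  0.8201  0.7963] F [-0.498  -0.8469 -0.3101] w 0.0319
lin [-0.0005  0.0005 -0.0008] rot [-0.0001  0.     -0.0002] deg [-0.0032  0.0015 -0.0086]
```

View pics/s4.png

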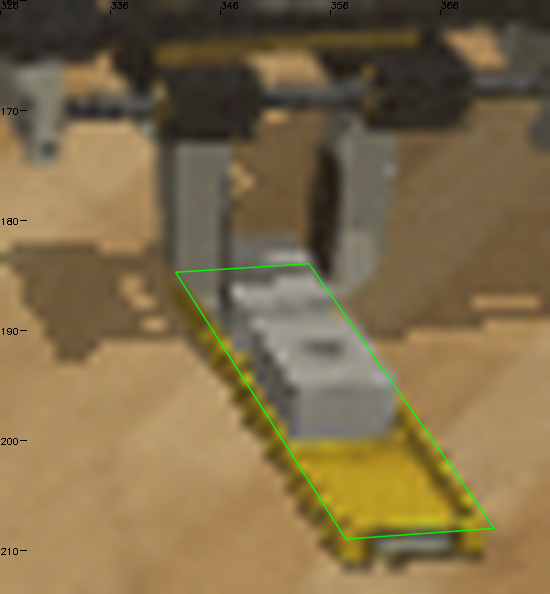

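```bash
python3 -m crank '{"claw":[1,1,1,1],"linear":[[0,0,-0.01],[0,0,-0.025],[0,0,-0.03],[0,0,-0.02]],"rot":[[0,0,0],[0,0,0],[0,0,0],[0,0,0]]}'
python3 - <<'E'
from h import *
print(at(Bp,.06),at(Bp,0))
to(*at(Bp,.06),.166,28.17)
im=viewer.snapshot("side")
crop(im,"s5",320,140,60,74,8)
E
```

```text
clock: 5.27
tcp_pos: [0.5571, -0.3307, 0.1692]
orientation: [[-0.638, 0.77, 0.002], [0.77, 0.638, -0.001], [-0.001, 0.001, -1.0]]
force: [1.4, 0.1, -1.0]
gripper_width: 0.0316
[0.5627 0.2086] [0.5344 0.2615]
t 5.27 pos [ 0.5571 -0.3307  0.1692] q [ 0.7775  0.642  -0.5034  1.6166  0.3566  0.9739  0.8483] F [ 1.4446  0.0728 -1.0366] w 0.0316
lin [0.4116 0.3485 0.0029] rot [0.0011 0.0014 0.2005] deg [ 0.0633  0.0779 11.4872]
```

View pics/s5.png

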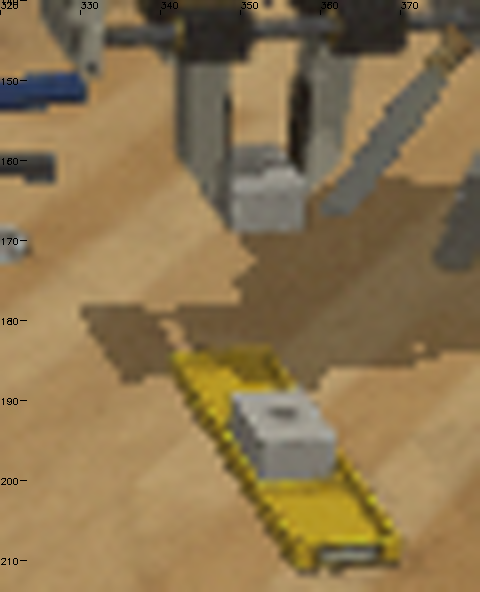

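```bash
python3 -m crank '{"claw":[1,1,1,1,1,1,1,1],"linear":[[0.02,0.017,0],[0.03,0.0254,0],[0.03,0.0254,0],[0.03,0.0254,0],[0.03,0.0254,0],[0.03,0.0254,0],[0.03,0.0254,0],[0.03,0.0254,0]],"rot":[[0,0,0],[0,0,0],[0,0,0],[0,0,0],[0,0,0],[0,0,0],[0,0,0],[0,0,0]]}'
python3 -m crank '{"claw":[1,1,1,1,1,1,1,1],"linear":[[0.03,0.0254,0],[0.03,0.0254,0],[0.03,0.0254,0],[0.03,0.0254,0],[0.03,0.0254,0],[0.02,0.017,0],[0,0,0],[0,0,0]],"rot":[[0,0,0],[0,0,0],[0,0,0],[0,0,0],[0,0,0],[0,0,0],[0,0,0.1],[0,0,0.1]]}'
python3 -m crank '{"claw":[1,1,1],"linear":[[0,0,0],[0,0,0],[0,0,0]],"rot":[[0,0,0],[0,0,0],[0,0,0]]}'
python3 - <<'E'
from h import *
to(*at(Bp,.06),.12,28.17)
E
```

```text
clock: 5.98
tcp_pos: [0.5595, -0.0276, 0.1669]
orientation: [[-0.638, 0.77, 0.001], [0.77, 0.638, -0.0], [-0.001, 0.0, -1.0]]
force: [1.5, -0.1, -0.4]
gripper_width: 0.0317
clock: 6.65
tcp_pos: [0.5615, 0.1965, 0.1667]
orientation: [[-0.472, 0.881, 0.0], [0.881, 0.472, 0.002], [0.001, 0.001, -1.0]]
force: [0.4, -1.0, -0.5]
gripper_width: 0.0317
clock: 6.9
tcp_pos: [0.5622, 0.193, 0.1664]
orientation: [[-0.475, 0.88, 0.0], [0.88, 0.475, -0.0], [-0.0, 0.0, -1.0]]
force: [0.2, -0.2, -0.5]
gripper_width: 0.0316
t 6.9 pos [0.5622 0.193  0.1664] q [-0.0818  0.5676 -0.4903  1.759   0.3304  0.8974 -0.2208] F [ 0.2234 -0.2422 -0.4547] w 0.0316
lin [0.0135 0.0078 0.0464] rot [0.0001 0.0004 0.003 ] deg [0.0045 0.0242 0.1714]
```

```bash
python3 -m crank '{"claw":[1,1,1,1,1,1,1],"linear":[[0.0135,0.008,0.02],[0,0,0.025],[0,0,0.02],[0,0,0.004],[0,0,0],[0,0,0],[0,0,0]],"rot":[[0,0,0.003],[0,0,0],[0,0,0],[0,0,0],[0,0,0],[0,0,0],[0,0,0]]}'
python3 - <<'E'
from h import *
to(*at(Bp,.06),.0825,28.17)
o=ctrl.get_obs();R=np.array(o["orientation"]);p=np.array(o["tcp_pos"])
im=viewer.snapshot("side"); np.save("pics/s6.npy",im)
pb=[p[0],p[1],np.radians(-151.83)]; zt=p[2]-.0812+.0255
crop(im,"s6",232,220,60,96,6,[(proj("side",rect(pb,.032,.048,zt)),(255,0,0)),(proj("side",rect(pb,.032,.048,zt-.02)),(255,0,0)),(proj("side",rect(Bp,.044,.183,.014)),(0,0,255))])
im=viewer.snapshot("top");crop(im,"t6",130,192,90,80,7,[(proj("top",rect(pb,.032,.048,zt)),(255,0,0)),(proj("top",rect(Bp,.044,.183,.014)),(0,0,255))])
E
```

```text
clock: 7.48
tcp_pos: [0.5637, 0.2093, 0.0986]
orientation: [[-0.47, 0.883, 0.002], [0.883, 0.47, 0.001], [-0.0, 0.002, -1.0]]
force: [-0.5, -0.0, 0.2]
gripper_width: 0.0316
t 7.48 pos [0.5637 0.2093 0.0986] q [-0.1387  0.6592 -0.4483  1.7937  0.3893  0.7751 -0.2976] F [-0.5156 -0.0062  0.1747] w 0.0316
lin [-0.0002 -0.0012  0.0161] rot [ 0.002   0.0001 -0.0027] deg [ 0.1145  0.0054 -0.156 ]
```

View pics/s6.png

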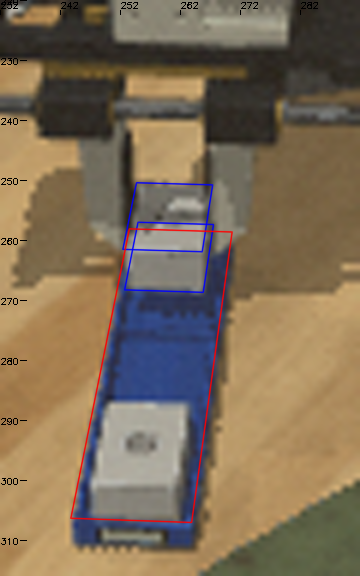

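View pics/t6.png

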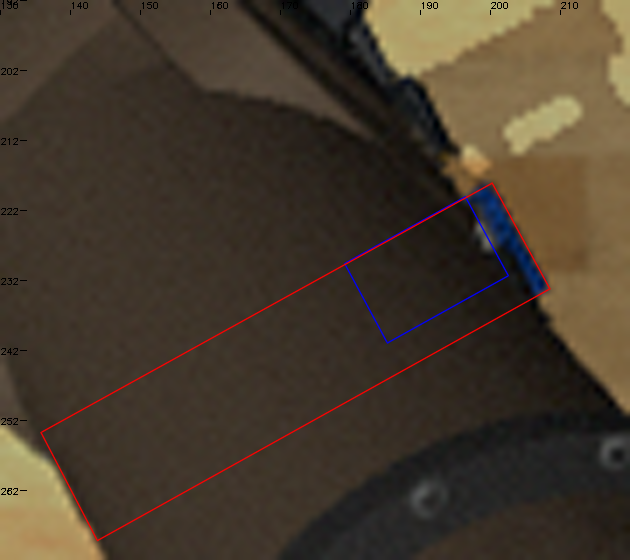

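```bash
python3 -m crank '{"claw":[1,1,1,1,1],"linear":[[0,-0.0015,0.004],[0,0,0.004],[0,0,0.003],[0,0,0],[0,0,0]],"rot":[[0,0,-0.003],[0,0,0],[0,0,0],[0,0,0],[0,0,0]]}'
python3 - <<'E'
from h import *
to(*at(Bp,.06),.0812,28.17)
o=ctrl.get_obs();R=np.array(o["orientation"]);p=np.array(o["tcp_pos"])
im=viewer.snapshot("side"); np.save("pics/s7.npy",im)
pb=[p[0],p[1],np.radians(-151.83)]; zt=p[2]-.0812+.0255
crop(im,"s7",240,240,40,50,11,[(proj("side",rect(pb,.032,.048,zt)),(255,0,0)),(proj("side",rect(pb,.032,.048,zt-.02)),(255,0,0)),(proj("side",rect(Bp,.044,.183,.014)),(0,0,255))])
E
```

```text
clock: 8.0
tcp_pos: [0.5613, 0.2083, 0.0859]
orientation: [[-0.472, 0.881, -0.001], [0.881, 0.472, -0.0], [-0.0, -0.001, -1.0]]
force: [-0.1, 0.6, -0.9]
gripper_width: 0.0318
t 8.0 pos [0.5613 0.2083 0.0859] q [-0.1441  0.674  -0.4405  1.8056  0.4002  0.7519 -0.3047] F [-0.0524  0.5927 -0.9178] w 0.0318
lin [-0.0004  0.0014  0.0047] rot [-0.0007  0.      0.0004] deg [-0.0387  0.0009  0.0234]
```

View pics/s7.png

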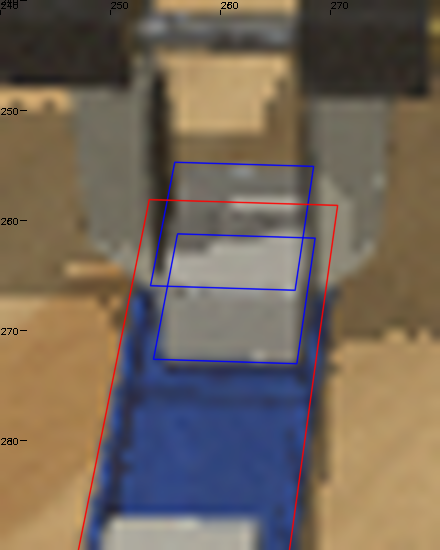

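```bash
python3 -m crank '{"claw":[1,1,1,1,1],"linear":[[0,0.0005,0.002],[0,0,0.0015],[0,0,0.001],[0,0,0],[0,0,0]],"rot":[[0,0,0],[0,0,0],[0,0,0],[0,0,0],[0,0,0]]}'
python3 - <<'E'
from h import *
to(*at(Bp,.06),.0812,28.17)
E
```

```text
clock: 8.47
tcp_pos: [0.5619, 0.2087, 0.0816]
orientation: [[-0.472, 0.881, -0.0], [0.881, 0.472, -0.0], [-0.0, -0.0, -1.0]]
force: [-0.1, -0.2, -1.5]
gripper_width: 0.0318
t 8.47 pos [0.5619 0.2087 0.0816] q [-0.1466  0.6803 -0.4373  1.8066  0.4041  0.7443 -0.308 ] F [-0.0602 -0.2438 -1.5163] w 0.0318
lin [-0.0004  0.0007  0.0004] rot [-0.0002  0.      0.0003] deg [-0.0129  0.0006  0.0178]
```

```bash
python3 -m crank '{"claw":[-1,-1,-1,-1,-1,-1,-1,-1],"linear":[[0,0,0],[0,0,0],[0,0,0],[0,0,0],[0,0,-0.02],[0,0,-0.03],[0,0,-0.03],[0,0,-0.005]],"rot":[[0,0,0],[0,0,0],[0,0,0],[0,0,0],[0,0,0],[0,0,0],[0,0,0],[0,0,0]]}'
python3 - <<'E'
from h import *
to(*at(Yp,0),.166,39.65)
E
```

```text
clock: 9.13
tcp_pos: [0.5638, 0.2101, 0.1716]
orientation: [[-0.472, 0.881, 0.006], [0.881, 0.472, 0.003], [-0.0, 0.007, -1.0]]
force: [0.7, 0.5, 0.3]
gripper_width: 0.0803
t 9.13 pos [0.5638 0.2101 0.1716] q [-0.1066  0.5691 -0.4931  1.741   0.3303  0.9077 -0.2458] F [0.6642 0.5238 0.278 ] w 0.0803
lin [-0.4148 -0.2733  0.0039] rot [ 0.0066  0.0009 -0.1999] deg [  0.3783   0.0529 -11.4552]
```

```bash
python3 -m crank '{"claw":[-1,-1,-1,-1,-1,-1,-1,-1],"linear":[[-0.02,-0.013,0],[-0.033,-0.0217,0],[-0.033,-0.0217,0],[-0.033,-0.0217,0],[-0.033,-0.0217,0],[-0.033,-0.0217,0],[-0.033,-0.0217,0],[-0.033,-0.0217,0]],"rot":[[0,0,0],[0,0,0],[0,0,0],[0,0,0],[0,0,0],[0,0,0],[0,0,0],[0,0,0]]}'
python3 -m crank '{"claw":[-1,-1,-1,-1,-1],"linear":[[-0.033,-0.0217,0],[-0.033,-0.0217,0],[-0.033,-0.0217,0],[-0.033,-0.0217,0],[-0.03,-0.02,0]],"rot":[[0,0,0],[0,0,0],[0,0,0],[0,0,0],[0,0,0]]}'
python3 -m crank '{"claw":[-1,-1,-1,-1,-1],"linear":[[0,0,0.015],[0,0,0.015],[0,0,0],[0,0,0],[0,0,0]],"rot":[[0,0,-0.1],[0,0,-0.1],[0,0,0],[0,0,0],[0,0,0]]}'
python3 - <<'E'
from h import *
to(*at(Yp,0),.082,39.65)
im=viewer.snapshot("top"); np.save("pics/t8.npy",im); cv2.imwrite("pics/t8f.png",im[:,:,::-1])
crop(im,"t8",130,212,84,62,9,[(proj("top",rect(Bp,.044,.183,.014)),(0,0,255)),(proj("top",rect([.5619,.2087,Bp[2]],.032,.048,.0255)),(255,0,0))])
E
```

```text
clock: 9.8
tcp_pos: [0.5347, -0.0924, 0.1668]
orientation: [[-0.472, 0.881, 0.0], [0.881, 0.472, -0.0], [-0.0, 0.0, -1.0]]
force: [-0.8, -0.3, -0.4]
gripper_width: 0.0917
clock: 10.22
tcp_pos: [0.5168, -0.2864, 0.1667]
orientation: [[-0.471, 0.882, 0.0], [0.882, 0.471, -0.001], [-0.001, -0.0, -1.0]]
force: [-0.9, -0.1, 0.1]
gripper_width: 0.0919
clock: 10.63
tcp_pos: [0.518, -0.2832, 0.1373]
orientation: [[-0.636, 0.771, 0.001], [0.771, 0.636, 0.0], [-0.0, 0.001, -1.0]]
force: [1.0, -0.2, -0.1]
gripper_width: 0.0919
t 10.63 pos [ 0.518  -0.2832  0.1373] q [ 0.752   0.6012 -0.4949  1.7927  0.3686  0.8401  0.7707] F [ 1.0257 -0.1778 -0.0706] w 0.0919
lin [-0.0017 -0.0002  0.0553] rot [ 0.0005  0.0002 -0.0024] deg [ 0.0295  0.0118 -0.1367]
```

View pics/t8.png

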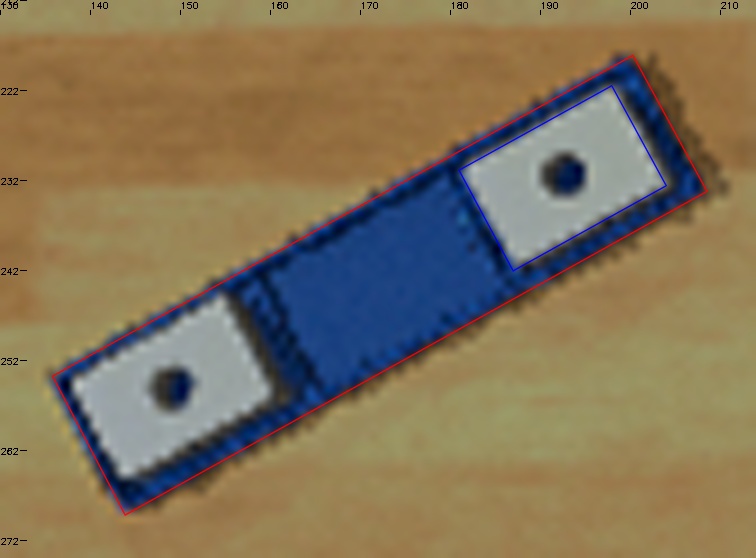

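View pics/t8f.png

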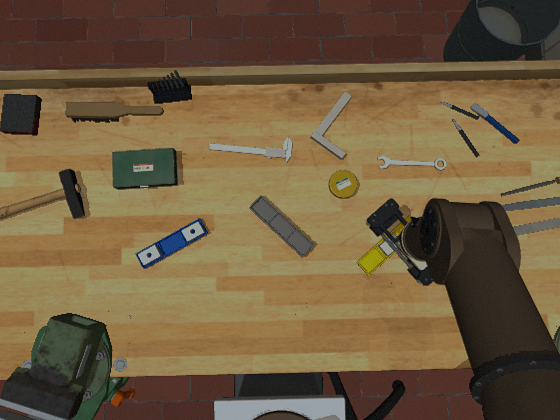

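```bash
python3 -m crank '{"claw":[-1,-1,-1,-1,-1,-1,-1,-1],"linear":[[-0.0015,0,0.02],[0,0,0.02],[0,0,0.012],[0,0,0.003],[0,0,0],[0,0,0],[0,0,0],[0,0,0]],"rot":[[0,0,-0.002],[0,0,0],[0,0,0],[0,0,0],[0,0,0],[0,0,0],[0,0,0],[0,0,0]]}'
python3 - <<'E'
from h import *
to(*at(Yp,0),.082,39.65)
E
```

```text
clock: 11.35
tcp_pos: [0.5191, -0.285, 0.0828]
orientation: [[-0.639, 0.769, 0.001], [0.769, 0.639, -0.001], [-0.002, 0.001, -1.0]]
force: [-0.1, -0.2, -0.3]
gripper_width: 0.0919
t 11.35 pos [ 0.5191 -0.285   0.0828] q [ 0.7254  0.6734 -0.4568  1.825   0.4211  0.7388  0.7331] F [-0.093  -0.2467 -0.294 ] w 0.0919
lin [0.0004 0.0001 0.0008] rot [0.0006 0.0015 0.0017] deg [0.035  0.086  0.0993]
```

```bash
python3 -m crank '{"claw":[1,1,1,1,1,1,1,1],"linear":[[0,0,0.001],[0,0,0],[0,0,0],[0,0,0],[0,0,0],[0,0,0],[0,0,0],[0,0,0]],"rot":[[0,0,0],[0,0,0],[0,0,0],[0,0,0],[0,0,0],[0,0,0],[0,0,0],[0,0,0]]}'
python3 -m crank '{"claw":[1,1,1,1,1],"linear":[[0,0,0],[0,0,0],[0,0,0],[0,0,0],[0,0,0]],"rot":[[0,0,0],[0,0,0],[0,0,0],[0,0,0],[0,0,0]]}'
python3 - <<'E'
from h import *
to(*at(Yp,0),.082,39.65)
E
```

```text
clock: 12.02
tcp_pos: [0.5185, -0.2849, 0.0807]
orientation: [[-0.64, 0.769, -0.0], [0.769, 0.64, -0.0], [-0.0, -0.0, -1.0]]
force: [-0.8, -0.8, -0.7]
gripper_width: 0.0432
clock: 12.43
tcp_pos: [0.5185, -0.2849, 0.0807]
orientation: [[-0.64, 0.769, -0.0], [0.769, 0.64, -0.0], [0.0, -0.0, -1.0]]
force: [0.1, -0.3, 0.1]
gripper_width: 0.0316
t 12.43 pos [ 0.5185 -0.2849  0.0807] q [ 0.7247  0.6761 -0.4555  1.8264  0.4223  0.7364  0.7323] F [ 0.096  -0.2704  0.1321] w 0.0316
lin [-0.0001  0.0005 -0.0013] rot [-0.0001 -0.      0.0019] deg [-0.003  -0.001   0.1094]
```

```bash
python3 -m crank '{"claw":[1,1,1,1],"linear":[[0,0,-0.01],[0,0,-0.025],[0,0,-0.03],[0,0,-0.02]],"rot":[[0,0,0],[0,0,0],[0,0,0],[0,0,0]]}'
python3 - <<'E'
from h import *
to(*at(Bp,0),.166,28.17)
E
```

```text
clock: 12.77
tcp_pos: [0.519, -0.2847, 0.1685]
orientation: [[-0.64, 0.768, 0.001], [0.768, 0.64, -0.0], [-0.001, 0.001, -1.0]]
force: [0.8, 0.8, -0.4]
gripper_width: 0.0316
t 12.77 pos [ 0.519  -0.2847  0.1685] q [ 0.768   0.566  -0.5147  1.7631  0.3433  0.9012  0.7991] F [ 0.7588  0.8042 -0.4469] w 0.0316
lin [0.4099 0.3613 0.0023] rot [0.001  0.0011 0.2027] deg [ 0.0582  0.0633 11.6142]
```

```bash
python3 -m crank '{"claw":[1,1,1,1,1,1,1,1],"linear":[[0.02,0.0176,0],[0.03,0.0264,0],[0.03,0.0264,0],[0.03,0.0264,0],[0.03,0.0264,0],[0.03,0.0264,0],[0.03,0.0264,0],[0.03,0.0264,0]],"rot":[[0,0,0],[0,0,0],[0,0,0],[0,0,0],[0,0,0],[0,0,0],[0,0,0],[0,0,0]]}'
python3 -m crank '{"claw":[1,1,1,1,1,1,1,1],"linear":[[0.03,0.0264,0],[0.03,0.0264,0],[0.03,0.0264,0],[0.03,0.0264,0],[0.03,0.0264,0],[0.03,0.027,0],[0,0,0.02],[0,0,0.025]],"rot":[[0,0,0],[0,0,0],[0,0,0],[0,0,0],[0,0,0],[0,0,0],[0,0,0.1],[0,0,0.1]]}'
python3 -m crank '{"claw":[1,1,1,1],"linear":[[0,0,0.02],[0,0,0.005],[0,0,0],[0,0,0]],"rot":[[0,0,0],[0,0,0],[0,0,0],[0,0,0]]}'
python3 - <<'E'
from h import *
to(*at(Bp,0),.0807,28.17)
E
```

```text
clock: 13.43
tcp_pos: [0.5268, 0.0233, 0.1666]
orientation: [[-0.639, 0.769, 0.001], [0.769, 0.639, -0.0], [-0.001, 0.0, -1.0]]
force: [1.0, 0.3, -0.5]
gripper_width: 0.0313
clock: 14.1
tcp_pos: [0.5345, 0.2663, 0.1228]
orientation: [[-0.475, 0.88, 0.004], [0.88, 0.475, 0.005], [0.002, 0.006, -1.0]]
force: [-0.3, -1.0, -2.0]
gripper_width: 0.0318
clock: 14.43
tcp_pos: [0.5344, 0.2616, 0.0967]
orientation: [[-0.475, 0.88, 0.0], [0.88, 0.475, 0.0], [0.0, 0.001, -1.0]]
force: [0.2, 0.3, -0.4]
gripper_width: 0.0318
t 14.43 pos [0.5344 0.2616 0.0967] q [-0.2344  0.6558 -0.4531  1.8096  0.395   0.7661 -0.3998] F [ 0.2239  0.3276 -0.4003] w 0.0318
lin [-0.0001 -0.0001  0.016 ] rot [ 0.0005 -0.0002  0.0028] deg [ 0.0307 -0.0092  0.1632]
```

```bash
python3 -m crank '{"claw":[1,1,1,1,1,1],"linear":[[0,0,0.005],[0,0,0.005],[0,0,0.003],[0,0,0.0015],[0,0,0],[0,0,0]],"rot":[[0,0,0.002],[0,0,0],[0,0,0],[0,0,0],[0,0,0],[0,0,0]]}'
python3 - <<'E'
from h import *
to(*at(Bp,0),.0807,28.17)
im=viewer.snapshot("side"); crop(im,"s9",230,236,56,80,7)
E
```

```text
clock: 14.93
tcp_pos: [0.5341, 0.2614, 0.0812]
orientation: [[-0.472, 0.881, -0.0], [0.881, 0.472, -0.0], [0.0, -0.0, -1.0]]
force: [0.2, 0.5, -0.5]
gripper_width: 0.0318
t 14.93 pos [0.5341 0.2614 0.0812] q [-0.2429  0.676  -0.441   1.8189  0.4083  0.7377 -0.4137] F [ 0.1605  0.4907 -0.5322] w 0.0318
lin [-0.0001  0.0003  0.0005] rot [-0.0001 -0.      0.0002] deg [-0.0032 -0.0007  0.0112]
```

View pics/s9.png

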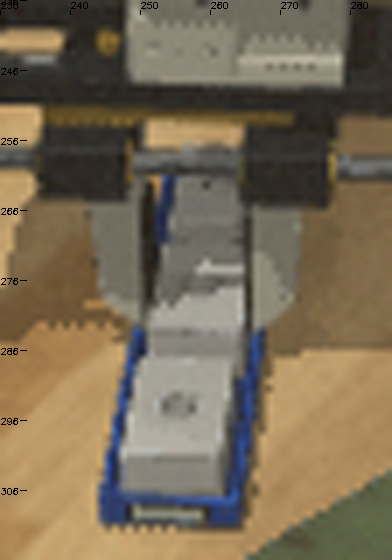

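```bash
python3 -m crank '{"claw":[-1,-1,-1,-1,-1,-1,-1,-1],"linear":[[0,0,0],[0,0,0],[0,0,0],[0,0,0],[0,0,-0.02],[0,0,-0.03],[0,0,-0.03],[0,0,-0.005]],"rot":[[0,0,0],[0,0,0],[0,0,0],[0,0,0],[0,0,0],[0,0,0],[0,0,0],[0,0,0]]}'
python3 - <<'E'
from h import *
to(*at(Yp,0),.166,39.65)
E
```

```text
clock: 15.65
tcp_pos: [0.5358, 0.2631, 0.1711]
orientation: [[-0.472, 0.881, 0.006], [0.881, 0.472, 0.003], [0.0, 0.007, -1.0]]
force: [1.0, 1.1, -0.8]
gripper_width: 0.0802
t 15.65 pos [0.5358 0.2631 0.1711] q [-0.2016  0.5641 -0.4984  1.7533  0.3326  0.9019 -0.3499] F [ 1.0064  1.1003 -0.7634] w 0.0802
lin [-0.4747 -0.2736  0.0031] rot [ 0.0066  0.0003 -0.2   ] deg [  0.3777   0.0172 -11.4575]
```

```bash
python3 - <<'E'
from h import *
im=viewer.snapshot("top"); np.save("pics/t10.npy",im); cv2.imwrite("pics/t10f.png",im[:,:,::-1])
crop(im,"t10Y",350,208,78,70,8,[(proj("top",rect(Yp,.044,.183,.014)),(0,0,255))])
crop(im,"t10G",243,190,78,70,8,[(proj("top",rect(Gp,.044,.183,.025)),(0,0,255))])
# colour fit of yellow silhouette
for nm,n in(("t0","top0"),("t10","t10")):
    a=np.load(f"pics/{n}.npy")[200:285,345:435]; h=cv2.cvtColor(a,cv2.COLOR_RGB2HSV)
    m=((h[...,0]>23)&(h[...,0]<34)&(h[...,1]>150)).astype(np.uint8)
    m=cv2.morphologyEx(m,cv2.MORPH_OPEN,np.ones((2,2)))
    pts=cv2.findNonZero(m); print(nm,len(pts),cv2.minAreaRect(pts))
E
```

```text
t0 631 ((44.678401947021484, 45.5030517578125), (18.354833602905273, 71.09976959228516), 48.27048873901367)
t10 1248 ((45.039764404296875, 45.18486022949219), (18.311264038085938, 71.50521850585938), 47.792701721191406)
```

View pics/t10Y.png

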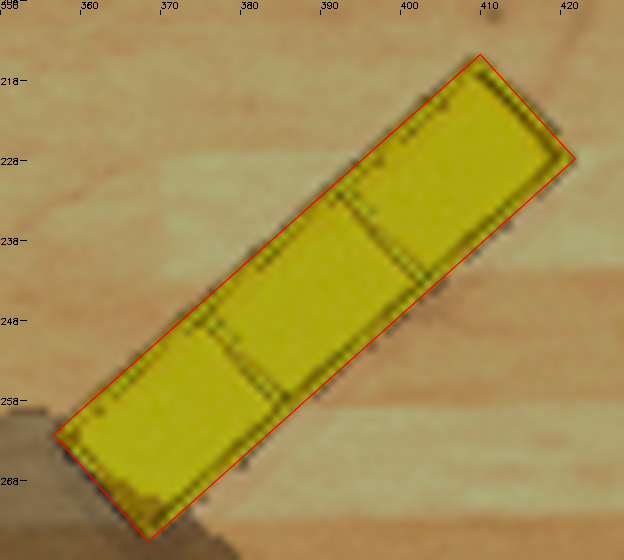

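View pics/t10G.png

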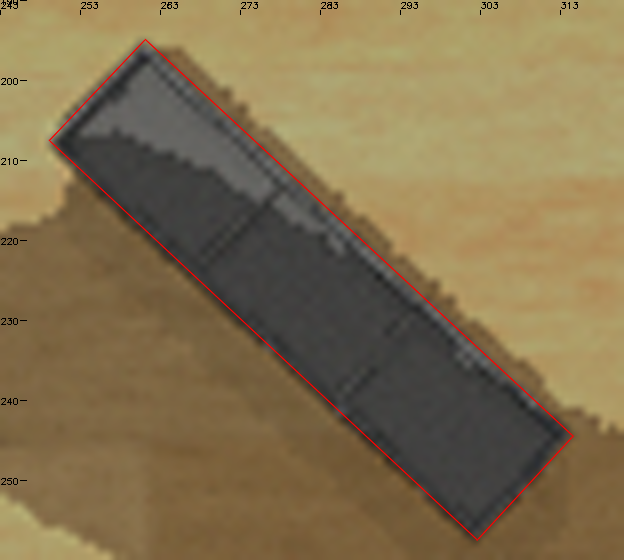

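```bash
python3 -m crank '{"claw":[-1,-1,-1,-1,-1,-1,-1,-1],"linear":[[-0.02,-0.0115,0],[-0.035,-0.0202,0],[-0.035,-0.0202,0],[-0.035,-0.0202,0],[-0.035,-0.0202,0],[-0.035,-0.0202,0],[-0.035,-0.0202,0],[-0.035,-0.0202,0]],"rot":[[0,0,0],[0,0,0],[0,0,0],[0,0,0],[0,0,0],[0,0,0],[0,0,0],[0,0,0]]}'
python3 -m crank '{"claw":[-1,-1,-1,-1,-1,-1],"linear":[[-0.035,-0.0202,0],[-0.035,-0.0202,0],[-0.035,-0.0202,0],[-0.035,-0.0202,0],[-0.035,-0.0202,0],[-0.034,-0.0195,0]],"rot":[[0,0,0],[0,0,0],[0,0,0],[0,0,0],[0,0,0],[0,0,0]]}'
python3 -m crank '{"claw":[-1,-1,-1,-1,-1,-1,-1],"linear":[[0,0,0.02],[0,0,0.02],[0,0,0.02],[0,0,0.015],[0,0,0],[0,0,0],[0,0,0]],"rot":[[0,0,-0.1],[0,0,-0.1],[0,0,0],[0,0,0],[0,0,0],[0,0,0],[0,0,0]]}'
python3 - <<'E'
from h import *
to(*at(Yp,0),.071,39.65)
E
```

```text
clock: 16.37
tcp_pos: [0.5236, -0.0464, 0.1654]
orientation: [[-0.472, 0.881, -0.001], [0.881, 0.472, -0.0], [0.0, -0.001, -1.0]]
force: [0.6, -0.5, 0.6]
gripper_width: 0.0915
clock: 16.87
tcp_pos: [0.516, -0.2877, 0.1653]
orientation: [[-0.472, 0.882, -0.001], [0.882, 0.472, 0.0], [0.001, -0.001, -1.0]]
force: [1.5, -0.1, 0.9]
gripper_width: 0.0917
clock: 17.45
tcp_pos: [0.5173, -0.2854, 0.0917]
orientation: [[-0.638, 0.77, 0.0], [0.77, 0.638, -0.0], [-0.0, 0.0, -1.0]]
force: [-0.3, 0.1, 0.7]
gripper_width: 0.0918
t 17.45 pos [ 0.5173 -0.2854  0.0917] q [ 0.7307  0.6598 -0.4609  1.8226  0.4094  0.7542  0.7427] F [-0.2669  0.1393  0.7036] w 0.0918
lin [-0.0004  0.0017  0.0207] rot [0.0002 0.0003 0.0001] deg [0.0129 0.0194 0.0071]
```

```bash
python3 -m crank '{"claw":[-1,-1,-1,-1,-1,-1],"linear":[[0,0.0017,0.009],[0,0,0.008],[0,0,0.003],[0,0,0],[0,0,0],[0,0,0]],"rot":[[0,0,0],[0,0,0],[0,0,0],[0,0,0],[0,0,0],[0,0,0]]}'
python3 - <<'E'
from h import *
to(*at(Yp,0),.071,39.65)
E
```

```text
clock: 17.95
tcp_pos: [0.5184, -0.2844, 0.0714]
orientation: [[-0.638, 0.77, 0.0], [0.77, 0.638, -0.0], [-0.0, 0.0, -1.0]]
force: [-0.6, 0.7, 0.4]
gripper_width: 0.0918
t 17.95 pos [ 0.5184 -0.2844  0.0714] q [ 0.7167  0.6876 -0.4449  1.8323  0.4285  0.7176  0.7244] F [-0.6247  0.6999  0.4084] w 0.0918
lin [-0.0005  0.0002  0.0004] rot [ 0.0001  0.0002 -0.    ] deg [ 0.003   0.0133 -0.0018]
```

```bash
python3 -m crank '{"claw":[1,1,1,1,1,1,1,1],"linear":[[0,0,0],[0,0,0],[0,0,0],[0,0,0],[0,0,0],[0,0,0],[0,0,0],[0,0,0]],"rot":[[0,0,0],[0,0,0],[0,0,0],[0,0,0],[0,0,0],[0,0,0],[0,0,0],[0,0,0]]}'
python3 -m crank '{"claw":[1,1,1,1],"linear":[[0,0,0],[0,0,0],[0,0,0],[0,0,0]],"rot":[[0,0,0],[0,0,0],[0,0,0],[0,0,0]]}'
python3 - <<'E'
from h import *
to(*at(Yp,0),.071,39.65)
E
```

```text
clock: 18.62
tcp_pos: [0.5183, -0.2844, 0.0712]
orientation: [[-0.638, 0.77, -0.0], [0.77, 0.638, -0.0], [-0.0, -0.0, -1.0]]
force: [-0.6, 0.1, 0.2]
gripper_width: 0.0437
clock: 18.95
tcp_pos: [0.5183, -0.2844, 0.0712]
orientation: [[-0.638, 0.77, -0.0], [0.77, 0.638, -0.0], [0.0, -0.0, -1.0]]
force: [-0.4, -0.5, 0.0]
gripper_width: 0.0437
t 18.95 pos [ 0.5183 -0.2844  0.0712] q [ 0.7168  0.6879 -0.4448  1.8325  0.4285  0.7175  0.7243] F [-0.386  -0.4742  0.0177] w 0.0437
lin [-0.0005  0.0003  0.0002] rot [-0.     -0.     -0.0001] deg [-0.002  -0.0001 -0.0062]
```

```bash
python3 -m crank '{"claw":[1,1,1,1,1,1],"linear":[[0,0,-0.008],[0,0,-0.018],[0,0,-0.025],[0,0,-0.025],[0,0,-0.018],[0,0,-0.006]],"rot":[[0,0,0],[0,0,0],[0,0,0],[0,0,0],[0,0,0],[0,0,0]]}'
python3 - <<'E'
from h import *
to(Gp[0],Gp[1],.166,-44.3)
im=viewer.snapshot("side"); crop(im,"s11",310,130,70,80,8)
E
```

```text
clock: 19.45
tcp_pos: [0.5195, -0.2846, 0.1746]
orientation: [[-0.638, 0.77, 0.004], [0.77, 0.638, -0.002], [-0.004, 0.002, -1.0]]
force: [1.1, -0.2, -2.6]
gripper_width: 0.0436
t 19.45 pos [ 0.5195 -0.2846  0.1746] q [ 0.7675  0.5577 -0.5142  1.7589  0.3368  0.9092  0.8018] F [ 1.1224 -0.2414 -2.629 ] w 0.0436
lin [0.1748 0.2127 0.0083] rot [0.0042 0.0018 1.4652] deg [ 0.2405  0.1024 83.9485]
```

View pics/s11.png

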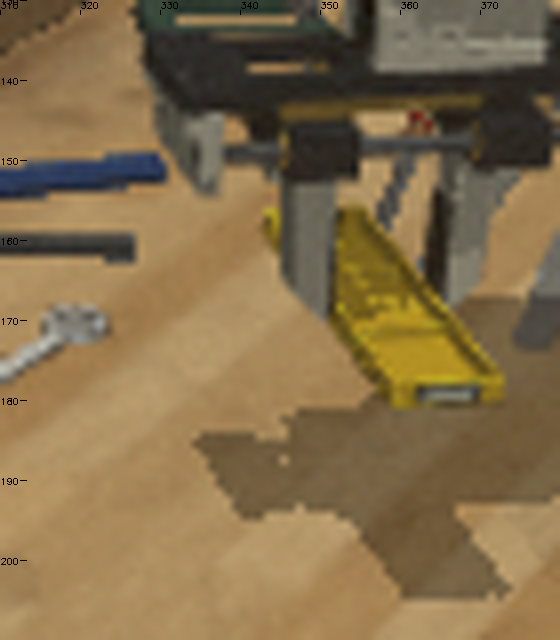

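```bash
python3 -m crank '{"claw":[1,1,1,1,1,1,1,1],"linear":[[0.012,0.0147,0],[0.022,0.0267,0],[0.026,0.0317,0],[0.026,0.0317,0],[0.026,0.0317,0],[0.026,0.0317,0],[0.022,0.0267,0],[0.015,0.0178,0]],"rot":[[0,0,0],[0,0,0],[0,0,0],[0,0,0],[0,0,0],[0,0,0],[0,0,0],[0,0,0]]}'
python3 -m crank '{"claw":[1,1,1,1,1,1,1,1],"linear":[[0,0,0],[0,0,0],[0,0,0],[0,0,0],[0,0,0],[0,0,0],[0,0,0],[0,0,0]],"rot":[[0,0,0.06],[0,0,0.1],[0,0,0.12],[0,0,0.12],[0,0,0.12],[0,0,0.12],[0,0,0.12],[0,0,0.12]]}'
python3 -m crank '{"claw":[1,1,1,1,1,1,1,1],"linear":[[0,0,0],[0,0,0],[0,0,0],[0,0,0],[0,0,0],[0,0,0],[0,0,0],[0,0,0]],"rot":[[0,0,0.12],[0,0,0.12],[0,0,0.12],[0,0,0.12],[0,0,0.07],[0,0,0.035],[0,0,0],[0,0,0]]}'
python3 - <<'E'
from h import *
to(Gp[0],Gp[1],.12,-44.3)
E
```

```text
clock: 20.17
tcp_pos: [0.5701, -0.0093, 0.1703]
orientation: [[-0.641, 0.768, -0.001], [0.768, 0.641, 0.002], [0.002, 0.0, -1.0]]
force: [0.3, -0.3, -2.2]
gripper_width: 0.0433
clock: 20.83
tcp_pos: [0.5697, -0.0141, 0.1699]
orientation: [[0.193, 0.981, -0.002], [0.981, -0.193, -0.0], [-0.001, -0.002, -1.0]]
force: [-0.1, 0.6, -3.3]
gripper_width: 0.0439
clock: 21.5
tcp_pos: [0.5698, -0.0139, 0.1703]
orientation: [[0.697, 0.717, -0.002], [0.717, -0.697, -0.0], [-0.001, -0.001, -1.0]]
force: [-0.2, 0.2, -1.9]
gripper_width: 0.0437
t 21.5 pos [ 0.5698 -0.0139  0.1703] q [ 0.0483  0.4848 -0.1628  1.8362  0.1028  0.8305 -0.937 ] F [-0.1783  0.1738 -1.9135] w 0.0437
lin [0.0012 0.0018 0.0502] rot [-0.001   0.0015  0.0017] deg [-0.0552  0.0841  0.0999]
```

```bash
python3 -m crank '{"claw":[1,1,1,1,1,1,1,1],"linear":[[0.001,0.0018,0.015],[0,0,0.02],[0,0,0.02],[0,0,0.01],[0,0,0],[0,0,0],[0,0,0],[0,0,0]],"rot":[[0,0,0.0015],[0,0,0],[0,0,0],[0,0,0],[0,0,0],[0,0,0],[0,0,0],[0,0,0]]}'
python3 - <<'E'
from h import *
to(Gp[0],Gp[1],.0932,-44.3)
p=np.array(ctrl.get_obs()["tcp_pos"]); zb=p[2]-.0712
im=viewer.snapshot("side"); np.save("pics/s12.npy",im)
yt=[p[0],p[1],Gp[2]]
crop(im,"s12",258,196,86,46,9,[(proj("side",rect(yt,.044,.183,zb+.014)),(255,0,0)),(proj("side",rect(yt,.044,.183,zb+.003)),(255,0,0)),(proj("side",rect(Gp,.044,.183,.025)),(0,0,255)),(proj("side",rect(Gp,.044,.183,0)),(0,0,255))])
im=viewer.snapshot("top"); crop(im,"t12",243,190,78,70,8,[(proj("top",rect(yt,.044,.183,zb+.014)),(255,0,0)),(proj("top",rect(Gp,.044,.183,.025)),(0,0,255))])
E
```

```text
clock: 22.17
tcp_pos: [0.5731, -0.0144, 0.1073]
orientation: [[0.699, 0.715, 0.002], [0.715, -0.699, 0.0], [0.001, 0.001, -1.0]]
force: [-0.1, 0.6, -2.3]
gripper_width: 0.0436
t 22.17 pos [ 0.5731 -0.0144  0.1073] q [ 0.0383  0.5723 -0.1494  1.8788  0.126   0.6976 -0.9586] F [-0.1246  0.5677 -2.2521] w 0.0436
lin [-0.0009 -0.0011  0.0141] rot [ 0.0013 -0.0013 -0.0013] deg [ 0.0733 -0.0763 -0.0721]
```

View pics/s12.png

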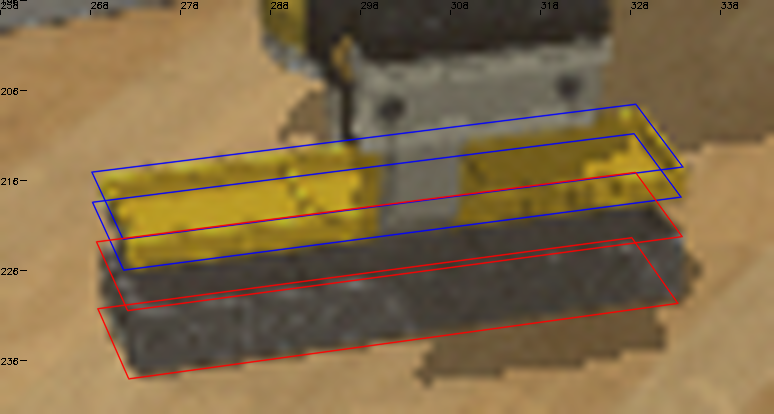

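View pics/t12.png

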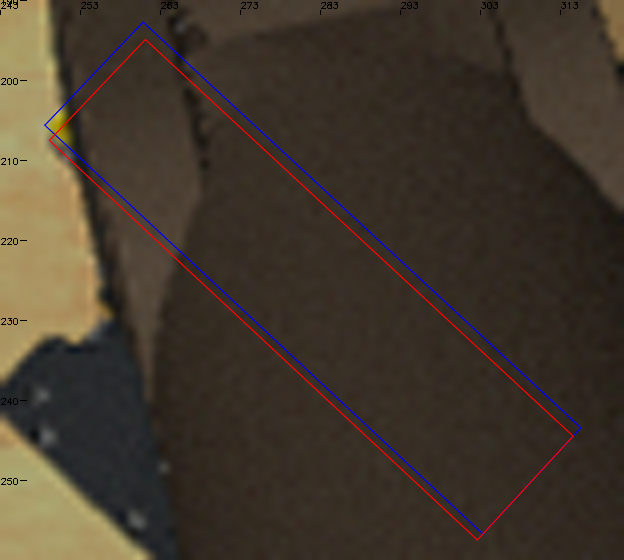

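```bash
python3 -m crank '{"claw":[1,1,1,1,1,1],"linear":[[-0.0007,-0.0005,0.004],[0,0,0.003],[0,0,0],[0,0,0],[0,0,0],[0,0,0]],"rot":[[0,0,-0.001],[0,0,0],[0,0,0],[0,0,0],[0,0,0],[0,0,0]]}'
python3 - <<'E'
from h import *
to(Gp[0],Gp[1],.0932,-44.3)
E
```

```text
clock: 22.77
tcp_pos: [0.5716, -0.0146, 0.0992]
orientation: [[0.699, 0.715, -0.0], [0.715, -0.699, -0.0], [-0.0, 0.0, -1.0]]
force: [-0.8, -0.2, -1.6]
gripper_width: 0.0436
t 22.77 pos [ 0.5716 -0.0146  0.0992] q [ 0.0372  0.583  -0.1477  1.8862  0.129   0.6816 -0.9603] F [-0.7519 -0.1654 -1.6397] w 0.0436
lin [ 0.0004 -0.0001  0.006 ] rot [ 0.      0.     -0.0004] deg [ 0.0013  0.0016 -0.025 ]
```

```bash
python3 -m crank '{"claw":[1,1,1,1,1],"linear":[[0.0003,0,0.0015],[0,0,0.0015],[0,0,0.0015],[0,0,0],[0,0,0]],"rot":[[0,0,0],[0,0,0],[0,0,0],[0,0,0],[0,0,0]]}'
python3 - <<'E'
from h import *
to(Gp[0],Gp[1],.0932,-44.3)
o=ctrl.get_obs(); print(o["wrist_torque"])
E
```

```text
clock: 23.18
tcp_pos: [0.5717, -0.0144, 0.0945]
orientation: [[0.699, 0.715, -0.0], [0.715, -0.699, -0.0], [-0.0, -0.0, -1.0]]
force: [-0.3, 0.0, -2.0]
gripper_width: 0.0435
t 23.18 pos [ 0.5717 -0.0144  0.0945] q [ 0.0358  0.59   -0.1464  1.8886  0.1307  0.6725 -0.9622] F [-0.2945  0.0403 -1.9894] w 0.0435
lin [0.0002 0.     0.0013] rot [-0.0002  0.0003 -0.0004] deg [-0.0118  0.0188 -0.021 ]
[ 0.0607 -0.0103 -0.0398]
```

```bash
python3 -m crank '{"claw":[1,1,1,1],"linear":[[0,0,0.001],[0,0,0.0005],[0,0,0],[0,0,0]],"rot":[[0,0,0],[0,0,0],[0,0,0],[0,0,0]]}'
python3 - <<'E'
from h import *
to(Gp[0],Gp[1],.0932,-44.3)
im=viewer.snapshot("side");  crop(im,"s13",258,196,86,46,9)
E
```

```text
clock: 23.52
tcp_pos: [0.5718, -0.0144, 0.0932]
orientation: [[0.699, 0.715, 0.0], [0.715, -0.699, -0.0], [0.0, 0.0, -1.0]]
force: [0.1, 0.1, -1.3]
gripper_width: 0.0435
t 23.52 pos [ 0.5718 -0.0144  0.0932] q [ 0.0355  0.5919 -0.146   1.8893  0.1312  0.6695 -0.9627] F [ 0.1093  0.055  -1.3381] w 0.0435
lin [ 0.0001 -0.0001  0.    ] rot [ 0.     -0.     -0.0004] deg [ 0.0027 -0.001  -0.0238]
```

View pics/s13.png

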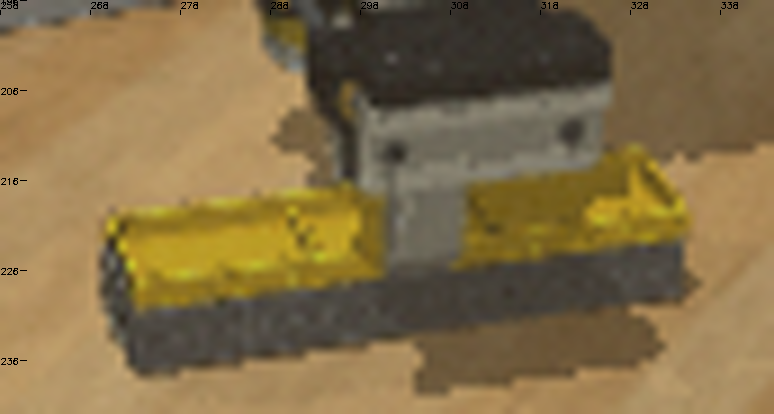

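```bash
python3 -m crank '{"claw":[-1,-1,-1,-1,-1,-1,-1,-1],"linear":[[0,0,0],[0,0,0],[0,0,0],[0,0,0],[0,0,-0.01],[0,0,-0.025],[0,0,-0.035],[0,0,-0.035]],"rot":[[0,0,0],[0,0,0],[0,0,0],[0,0,0],[0,0,0],[0,0,0],[0,0,0],[0,0,0]]}'
python3 -m crank '{"claw":[-1,-1,-1,-1,-1,-1,-1,-1],"linear":[[-0.028,-0.028,0],[-0.028,-0.028,0],[-0.028,-0.028,0],[-0.028,-0.028,0],[-0.02,-0.02,0],[0,0,0],[0,0,0],[0,0,0]],"rot":[[0,0,0],[0,0,0],[0,0,0],[0,0,0],[0,0,0],[0,0,0],[0,0,0],[0,0,0]]}'
python3 - <<'E'
from h import *
im=viewer.snapshot("side"); np.save("pics/s14.npy",im); crop(im,"s14",258,196,86,46,9); cv2.imwrite("pics/s14f.png",im[:,:,::-1])
im=viewer.snapshot("top"); np.save("pics/t14.npy",im); cv2.imwrite("pics/t14f.png",im[:,:,::-1])
crop(im,"t14",243,186,78,74,8,[(proj("top",rect(Gp,.044,.183,.036)),(0,0,255))])
crop(im,"t14B",130,212,84,62,9,[(proj("top",rect(Bp,.044,.183,.014)),(0,0,255))])
E
```

```text
clock: 24.23
tcp_pos: [0.5711, -0.0144, 0.1996]
orientation: [[0.699, 0.716, -0.002], [0.716, -0.699, 0.0], [-0.001, -0.001, -1.0]]
force: [1.5, 0.0, -0.5]
gripper_width: 0.09
clock: 24.9
tcp_pos: [0.3864, -0.0165, 0.1991]
orientation: [[0.699, 0.715, 0.003], [0.715, -0.699, 0.0], [0.002, 0.002, -1.0]]
force: [0.1, 0.3, 0.7]
gripper_width: 0.0919
```

View pics/s14.png

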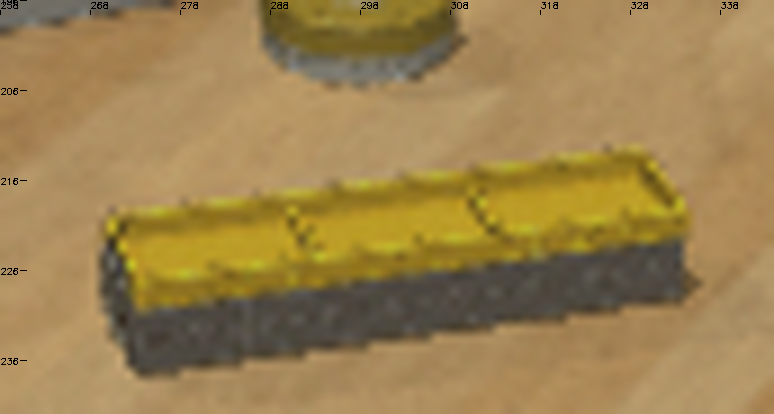

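View pics/t14f.png

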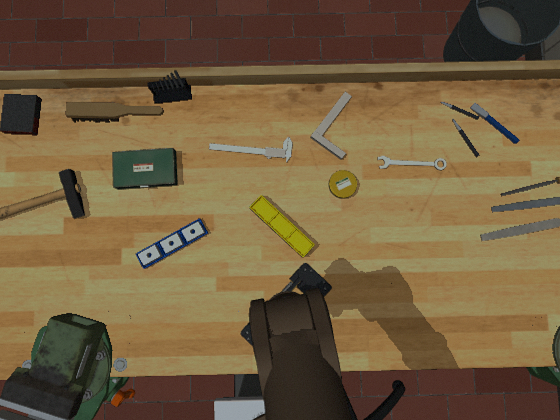

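View pics/t14.png

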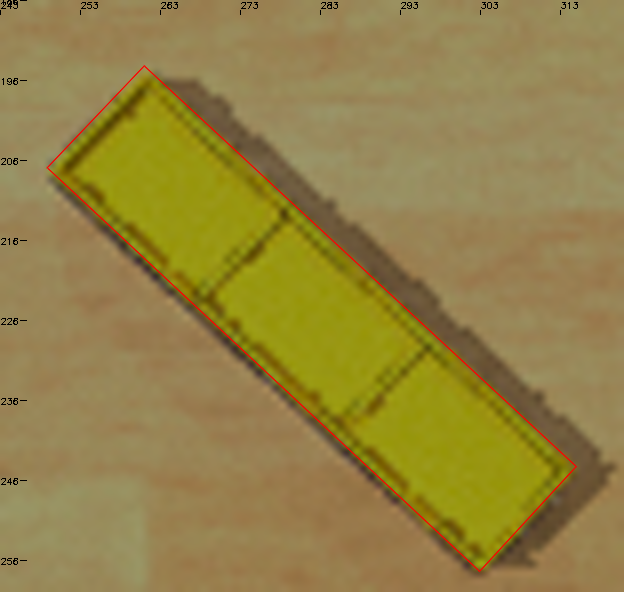

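View pics/t14B.png

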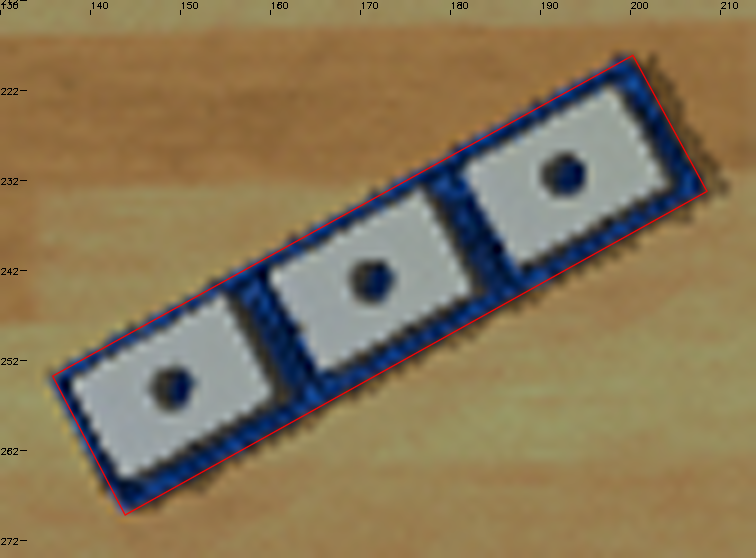

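```bash
python3 - <<'E'
from h import *
a=np.load("pics/top0.npy").astype(int);b=np.load("pics/t14.npy").astype(int)
d=np.abs(a-b).max(2)
for n,(x0,y0,x1,y1) in dict(drill=(108,142,182,194),caliper=(205,132,298,166),tin=(325,165,362,200),spanner=(374,148,450,176)).items(): print(n,d[y0:y1,x0:x1].max(),(d[y0:y1,x0:x1]>25).sum())
im=np.load("pics/s14.npy"); crop(im,"s14B",232,245,60,72,8,[(proj("side",rect(Bp,.032,.048,.0255,c))+[1,.7],(0,0,255)) for c in(.06,0,-.06)])
print(ctrl.get_obs()["qvel"])
E
```

```text
drill 17 0
caliper 24 0
tin 15 0
spanner 15 0
[-0.0008  0.0083 -0.0001  0.0047 -0.0019 -0.0023 -0.0021]
```

View pics/s14B.png

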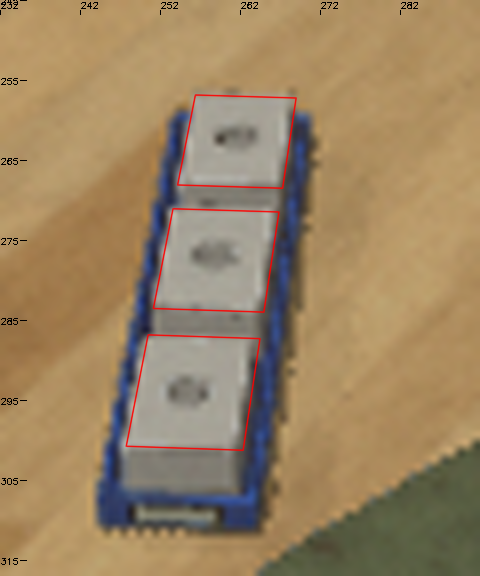

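All three pieces lie flat at the same height, the stack is seated, and the bystanders show no change.

```bash
python3 - <<'E'
from workcell import ctrl
print(ctrl.finish_job()); print(ctrl.get_obs()["clock"])
E
```

```text
the job is handed in; nothing more can be done
None
the job is handed in; nothing more can be done
```

The job is done and handed in at about 25 s of the 72 s allowed; no verdict was reported.

- **Pieces:** piece_2 went into the blue tray's cell at y = +60 mm and piece_3 into the middle cell. In the last pictures all three pieces lie flat at the same height in their own cells, and the blue tray is where it started.
- **Yellow tray:** it sits right way up on the grey pile. It was released with its underside about 22 mm above the bench, the seated height, without contact force. Afterwards its rim matched the seated outline at the pile's measured pose in the top picture. In the side picture it is level, with no gap.
- **Bystanders:** the tin, drill box, spanner and caliper show no change between the first and last top pictures.
- **Disagreement:** the side camera's calibration was off by about 1 pixel (2 to 3 mm) against the top camera and the arm. The arm's position matched the top camera, so I relied on that one.

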